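# Change the battery packs of a lit display plinth at a craft stall

### The job

The display plinth on the craft stall needs charged battery packs: take the awl from its block, hold the recessed catch button in the drawer's front down with its pin while you push the drawer out with it, and put the awl back upright in its block. Move every spent pack from the drawer to the return tub, lay the three charged packs from the table flat in the drawer, one in each bay, and push the drawer home until it clicks shut. Last, press the switch plunger on top of the plinth down to its stop and let it come up; leave the lace angels, mug, bottle, spool and tin standing where they are.

Things in the scene. Friction and masses are not known exactly. Their poses are not given: they have to be found in the camera images.
- plinth: the lit display plinth: fixed grey box 220 long (its x) x 150 wide (its y) x 66 mm high with a frosted white panel on top; origin at the centre of its underside on the table; its x axis runs from the drawer end to the closed end, z up. A battery drawer slides out at its -x end. A lace angel stands on the panel at the +x end
- drawer (a joint): how far the battery drawer is out, m: 0 shut (held by a catch; about 0.5 mm of play), 0.14 fully out at its stop. It slides along the plinth's -x with about 2 N of friction and stays where it is left. Pushed home with about 10 to 15 N on its front face it clicks and locks by itself
- catch (a joint): how far the catch button is down, m: 0 up (spring), 0.007 fully down. While the drawer is shut it must be down more than 5 mm to free the drawer, until the drawer is about 17 mm out (the tooth has to pass under the housing's front edge). Spring: about 2 N to start, 6 N fully down
- well_mouth (a point): centre of the mouth of the catch well, in the flat top of the drawer's black front block: a 15 x 15 mm square well with an aluminium rim, 48 mm above the table and, with the drawer shut, 130 mm from the plinth's origin along its -x. The catch button (12 mm across) lies 14 mm below the mouth and goes down 7 mm. The front block moves with the drawer: 40 mm deep (well in its middle), 150 mm wide, 4 to 48 mm above the table. Axes as the plinth's
- lip_face (a point): centre of the vertical outer face (150 mm wide, 4 to 48 mm above the table) of the drawer's front block, 26 mm above the table and, with the drawer shut, 150 mm from the plinth's origin along its -x; its axes are the plinth's, so +x is the way to push the drawer in
- tray_mid (a point): middle of the drawer's floor, 12 mm above the table, moves with the drawer; axes as the plinth's. Three bays lie across the drawer, their centres at x = -0.039, 0 and +0.039 from here; each is 35 mm wide along x between ribs 10 mm high and 116 mm long along y (the side walls, 20 mm high). A pack lies flat on the floor of a bay with its long side along y, in the middle, which leaves 28 mm free at either end for fingers. Fully out, all the bays are clear of the housing
- plunger (a joint): how far the switch plunger is down, m: 0 up, 0.012 at its stop. Spring: 2.5 N to start, 8.5 N at the stop; it comes back up when let go
- plunger_top (a point): centre of the top of the switch plunger, a dark steel mushroom head 36 mm across on the plinth's top, 97 mm above the table when up, 55 mm from the plinth's origin towards the drawer; pressed straight down
- spent0_mid (a point): a battery pack: dark grey metal-look block 30 x 60 x 30 mm (x, y, z; the long side is its y), about 110 g; this point is its centre. A spent pack: at the start it lies in a bay of the shut drawer (one to three of the spent packs are there; the others are absent)
- spent1_mid (a point): a battery pack: dark grey metal-look block 30 x 60 x 30 mm (x, y, z; the long side is its y), about 110 g; this point is its centre. A spent pack: at the start it lies in a bay of the shut drawer (one to three of the spent packs are there; the others are absent)
- spent2_mid (a point): a battery pack: dark grey metal-look block 30 x 60 x 30 mm (x, y, z; the long side is its y), about 110 g; this point is its centre. A spent pack: at the start it lies in a bay of the shut drawer (one to three of the spent packs are there; the others are absent)
- fresh0_mid (a point): a battery pack: dark grey metal-look block 30 x 60 x 30 mm (x, y, z; the long side is its y), about 110 g; this point is its centre. A charged pack: at the start it lies on the tablecloth
- fresh1_mid (a point): a battery pack: dark grey metal-look block 30 x 60 x 30 mm (x, y, z; the long side is its y), about 110 g; this point is its centre. A charged pack: at the start it lies on the tablecloth
- fresh2_mid (a point): a battery pack: dark grey metal-look block 30 x 60 x 30 mm (x, y, z; the long side is its y), about 110 g; this point is its centre. A charged pack: at the start it lies on the tablecloth
- awl_mid (a point): centre of the wooden handle of the awl, which stands upright, pin down, in its block. Handle 24 x 24 mm square and 80 mm long (sides along this point's x and y, z up); below it, from 40 to 46 mm under this point, a brass shoulder 32 mm across that rests on the block; below that a steel pin 6 mm thick and 42 mm long. About 80 g
- awl_tip (a point): tip of the awl's pin, 88 mm below the handle's centre along the awl's z
- stand_top (a point): centre of the top of the awl's block, a fixed wooden block 75 x 75 x 50 mm, at the mouth of its 16 x 16 mm square hole (46 mm deep); the awl stands in the hole with its shoulder on the block, its handle's centre then 46 mm above this point
- tub_floor (a point): centre of the inner floor, 4 mm above the table, of the return tub, a fixed pale open tub 190 (x) x 150 (y) mm outside, 45 mm high, walls 4 mm
- angel_mid (a point): the small white lace angel that stands loose on the plinth's panel: 110 mm high, foot 54 mm across; this point is 50 mm above its foot, its z is up
- angel2_mid (a point): a larger lace angel at the back of the table, 140 mm high; this point is 65 mm above its foot
- mug_mid (a point): a white mug, 80 mm across, 85 mm high; its middle
- bottle_mid (a point): a green glass bottle, 64 mm across, 190 mm high; this point is 90 mm above its foot
- spool_mid (a point): a wooden thread spool standing on end, 40 mm across, 50 mm high; its middle
- tin_mid (a point): a round button tin, 82 mm across, 40 mm high; its middle
There are look-alikes about, which are no part of the job. Of the things shaped like the part that bears awl_mid, the wooden one is meant.

How it is judged:
By the outcome, as a careful person would: the job done as asked, in the order asked, and still so for the second after the job is handed in, with the robot touching nothing.
Of spent0, spent1, spent2 only 1 to 3 are there at a start; the rules pass over those that are not, and their reading is None.
At some moment in a run one of fresh0, fresh1, fresh2 may be knocked a few centimetres aside while the robot is not near it.
It also fails if it takes over 210 s, if anything falls off the work surface, if the arm or the gripper's body presses on something with over 40 N, if the wrist force passes 120 N, or if a joint passes its speed limit or range.

### The arm

A 6-joint arm with a two-finger parallel gripper is mounted at the origin on the work surface. World frame = base frame: x ahead of the robot, y to its left, z up, the work surface at z = 0. Lengths are in m, angles in degrees, forces in N, time in s.
With the tool pointing down it reaches from about 0.3 to 0.875 m from the base axis. Payload 6.4 kg.
Tool frame: the origin (TCP) lies midway between the tips of the shut fingers; the grasp point (between the pads) lies 19 mm behind it; z points along the fingers, y is the line along which they close (so a half turn about z gives the same grasp; the last joint's range is limited). The gripper opens to 85 mm and grips with 20 to 120 N. Pads are 22 mm wide; open, the fingers measure 114 mm over their backs; the gripper's body (76 mm by 85 mm) begins 54 mm behind the grasp point. The pads swing forward as they close: fully open they stand 13 mm farther back than shut.
Start: joints at [58.826, 10.359, 92.074, -0, 77.567, -11.82], TCP at [0.191, 0.543, 0.231] pointing down, gripper open.
Joint ranges: [-171.53, 171.53], [-51.25, 118.39], [17.06, 147.69], [-65.23, 245.23], [0, 150.52], [-178.68, 178.68]. Speed limits (degrees/s): [147.25, 147.25, 172.46, 180, 180, 180].

### API

Orientations are given as a 3x3 rotation matrix whose columns are the frame's x, y, z axes.
In Python, from plant import read_state, snapshot, job_done gives the robot as it stands.
- The arm moves only by the tool arm_command, never from a script. Its argument "plan" is a list of rows, each a list of 5 numbers: the shift along the tool's x, y, z in mm, then the turn about the tool's z in degrees, then the opening, from -1 (shut) to 1 (fully open). A call has 1 to 20 rows; each row is the pose to reach, as a shift and turn from the pose commanded when the call began, along the tool's axes at that moment; what a row does not reach only later rows make up. A row lasts 1/12 s, in which the tool goes at most 41.7 mm and 7.16 degrees, less where a joint would pass 70% of its speed; a pose out of reach is approached as far as the arm can. A call with a gripper value outside its range is refused whole. The fingers move at their own pace and stop on an object; the grip force is fixed at half the most. Time passes only in rows, so rows that repeat a pose let the fingers close. It gives the time, the measured TCP pose, the force, the opening and the grip force at its end, in the units of the state.
- read_state(): the state, without advancing time (a new reading comes with each control period).
- snapshot(name): name is "scene" or "top" or "wrist"; returns a dict with "frame" (400x640x3 uint8, blue, green, red), "mtx" (3x3 intrinsics, pixels), "xyz" and "attitude" of the camera in the world. Camera axes: x right, y down, z forward; pixel columns grow to the right and rows downward; lengths in m; the calibration is good to about 2 mm. A picture is of the moment at which its call begins. There is no depth.
- job_done(): hands the job in; it is judged then, once.
The state is a dict: "time": time; "qpos": joint angles; "qd": joint speeds; "joint_torque": joint torques, N m; "tool_pos": TCP position; "ee_rot": TCP orientation; "wrist_force": force on the tool from outside, world axes, zero at the start; "wrist_torque": the same for the moment, N m; "gripper_width": finger opening in m; "grip_force": force on a finger pad.
Only numpy, scipy, OpenCV 4.12 (cv2) and the standard library are available. Lean on these libraries where they do the work, as an engineer would, in place of code of your own. Each camera call takes 0.05 s, during which the arm holds its last target. There are 200 camera calls.

## Working session

There is one attempt and no reset: what is moved stays moved. The work goes in short steps, Python scripts to look and compute and a tool call to move; the robot and the scene stay as the last step left them, time stands still between calls to the robot, and variables do not carry over. Pictures are saved under pics/ and viewed, at most 14 in all, crops included, and the job is handed in when it is done.

Besides the shell and the picture viewer there is one more tool, called after "Emit:" as name(argument=value, ...), one argument or row to a line, values as JSON. arm_command: Moves the arm, as the interface text tells. Its arguments: {"type":"object","properties":{"plan":{"type":"array"}},"required":["plan"]}

```bash
ls; mkdir -p pics; cat > h.py <<'E'
import numpy as np, cv2
from plant import read_state, snapshot, job_done
def ray(s,u,v):
    d=np.linalg.inv(s["mtx"])@np.array([u,v,1.0]); return np.array(s["attitude"])@d
def onz(s,u,v,z):
    d=ray(s,u,v); o=np.array(s["xyz"]); return o+d*(z-o[2])/d[2]
def proj(s,p):
    c=np.array(s["attitude"]).T@(np.array(p)-np.array(s["xyz"])); q=np.array(s["mtx"])@c; return q[:2]/q[2]
E
python3 - <<'E'
from h import *
for n in ("scene","top","wrist"):
    s=snapshot(n); cv2.imwrite(f"pics/{n}0.png",s["frame"]); np.savez(f"pics/{n}0.npz",**s); print(n,np.round(s["xyz"],3),np.round(s["attitude"],3).tolist(),np.round(s["mtx"],1).tolist())
st=read_state(); print({k:np.round(v,3).tolist() for k,v in st.items()})
E
```

```text
pics
scene [ 1.069 -0.684  1.216] [[0.716, 0.559, -0.419], [0.698, -0.579, 0.422], [-0.007, -0.594, -0.804]] [[459.6, 0.0, 320.8], [0.0, 459.6, 193.9], [0.0, 0.0, 1.0]]
top [ 0.4   -0.072  1.617] [[0.022, -0.997, 0.068], [-1.0, -0.023, -0.017], [0.018, -0.067, -0.998]] [[408.2, 0.0, 321.9], [0.0, 408.2, 202.2], [0.0, 0.0, 1.0]]
wrist [0.117 0.568 0.373] [[0.332, 0.899, 0.287], [0.943, -0.315, -0.103], [-0.002, 0.305, -0.952]] [[287.2, 0.0, 321.2], [0.0, 287.2, 202.9], [0.0, 0.0, 1.0]]
{'time': 0.15, 'qpos': [58.825, 10.393, 92.118, -0.0, 77.567, -11.821], 'qd': [0.099, -0.162, -0.148, -0.012, -0.069, -0.029], 'joint_torque': [0.0, -44.526, -35.169, -0.0, 0.006, 0.0], 'tool_pos': [0.19, 0.542, 0.231], 'ee_rot': [[-0.943, 0.331, -0.001], [0.331, 0.943, -0.001], [0.0, -0.001, -1.0]], 'wrist_force': [0.309, 0.784, -0.315], 'wrist_torque': [0.039, -0.016, 0.018], 'grip_force': 0.0, 'gripper_width': 0.085}
```

View pics/top0.png

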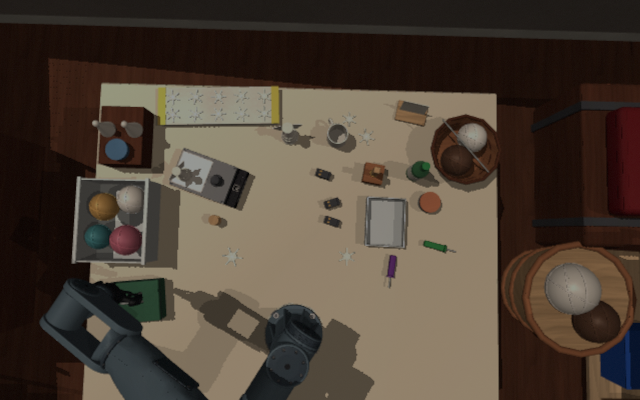

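View pics/scene0.png

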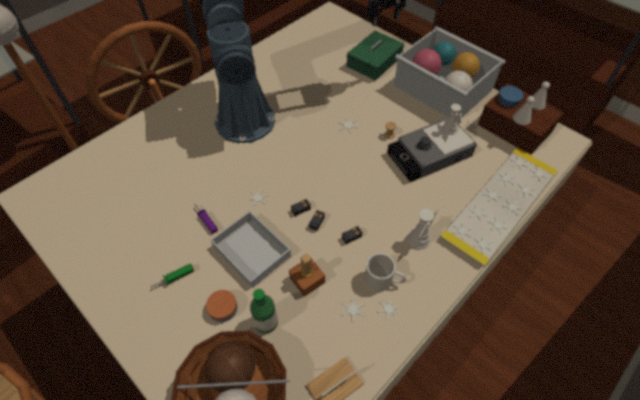

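The top view shows the plinth at about (210,178) with its drawer end on the right, (238,187). Three packs are at (324,174), (332,203) and (332,221). The awl block is at (374,173), the tub at (386,222), and the green and purple look-alikes lie on the table. Next I'll enlarge this area.

```bash
python3 - <<'E'
from h import *
f=cv2.imread("pics/top0.png")[120:260,160:430]; cv2.imwrite("pics/topc.png",cv2.resize(f,None,fx=2.95,fy=2.95,interpolation=cv2.INTER_CUBIC))
s=dict(np.load("pics/top0.npz"))
for n,u,v,z in [("plinth",210,178,.066),("front",238,187,.048),("plunger",217,181,.097),("f",324,174,.03),("f",332,203,.03),("f",332,221,.03),("awlblock",374,175,.05),("awltop",378,170,.136),("tub",386,222,.02),("mug",338,133,.05),("bottle",419,171,.1),("spool",215,220,.05),("tin",430,203,.04)]:
    print(n,np.round(onz(s,u,v,z),3))
E
```

```text
plinth [0.588 0.33  0.066]
front [0.558 0.226 0.048]
plunger [0.573 0.295 0.097]
f [ 0.618 -0.104  0.03 ]
f [ 0.505 -0.138  0.03 ]
f [ 0.435 -0.139  0.03 ]
awlblock [ 0.616 -0.298  0.05 ]
awltop [ 0.623 -0.3    0.136]
tub [ 0.436 -0.352  0.02 ]
mug [ 0.778 -0.155  0.05 ]
bottle [ 0.629 -0.46   0.1  ]
spool [0.429 0.308 0.05 ]
tin [ 0.513 -0.519  0.04 ]
```

View pics/topc.png

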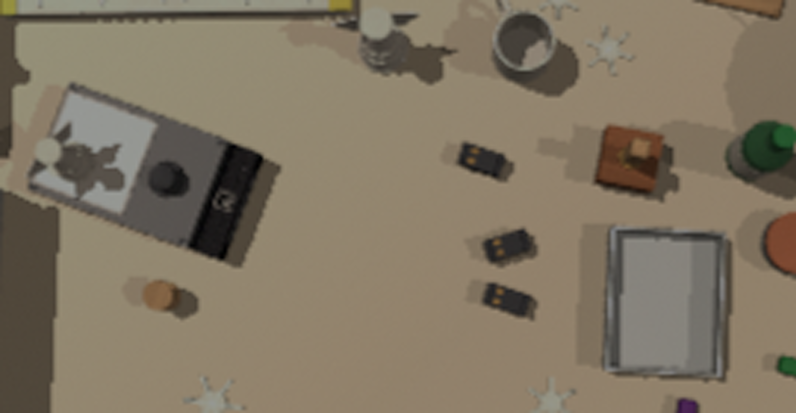

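Emit:
arm_command(
  plan=[
    [-370,-180,-119,-19.4,1],
    [-370,-180,-119,-19.4,1],
    [-370,-180,-119,-19.4,1],
    [-370,-180,-119,-19.4,1],
    [-370,-180,-119,-19.4,1],
    [-370,-180,-119,-19.4,1],
    [-370,-180,-119,-19.4,1],
    [-370,-180,-119,-19.4,1],
    [-370,-180,-119,-19.4,1],
    [-370,-180,-119,-19.4,1],
    [-370,-180,-119,-19.4,1],
    [-370,-180,-119,-19.4,1],
    [-370,-180,-119,-19.4,1],
    [-370,-180,-119,-19.4,1],
  ],
)

```text
time: 1.32
tool_pos: [0.4792, 0.2505, 0.3495]
ee_rot: [[-1.0, -0.001, -0.002], [-0.001, 1.0, 0.0], [0.002, 0.0, -1.0]]
wrist_force: [0.5, 0.8, -0.8]
gripper_width: 0.0859
grip_force: 0.0
```

```bash
python3 - <<'E'
from h import *
s=snapshot("wrist"); cv2.imwrite("pics/w1.png",s["frame"]); np.savez("pics/w1.npz",**s)
st=read_state(); print(np.round(st["tool_pos"],4),np.round(st["ee_rot"],3).tolist(),st["time"],np.round(s["xyz"],4))
E
```

```text
[0.4789 0.2509 0.3495] [[-1.0, -0.002, -0.002], [-0.002, 1.0, 0.0], [0.002, 0.0, -1.0]] 1.3667 [0.4016 0.2502 0.4922]
```

View pics/w1.png

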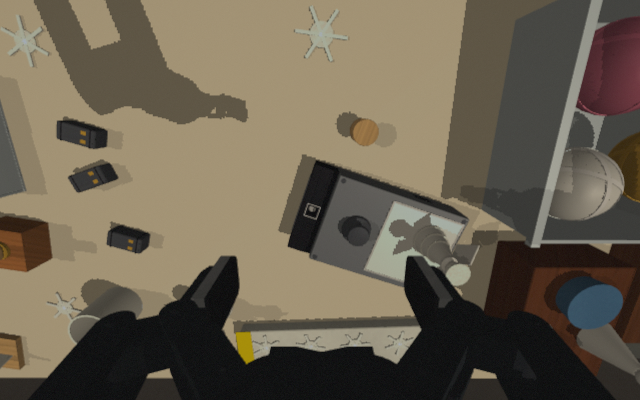

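Emit:
arm_command(
  plan=[
    [-20,-470,0,0,1],
    [-20,-470,0,0,1],
    [-20,-470,0,0,1],
    [-20,-470,0,0,1],
    [-20,-470,0,0,1],
    [-20,-470,0,0,1],
    [-20,-470,0,0,1],
    [-20,-470,0,0,1],
    [-20,-470,0,0,1],
    [-20,-470,0,0,1],
    [-20,-470,0,0,1],
    [-20,-470,0,0,1],
    [-20,-470,0,0,1],
    [-20,-470,0,0,1],
    [-20,-470,0,0,1],
  ],
)

```text
time: 2.62
tool_pos: [0.5005, -0.2178, 0.3501]
ee_rot: [[-1.0, -0.003, -0.0], [-0.003, 1.0, 0.001], [0.0, 0.001, -1.0]]
wrist_force: [-0.3, 0.4, 0.7]
gripper_width: 0.0852
grip_force: 0.0
```

```bash
python3 - <<'E'
from h import *
s=snapshot("wrist"); cv2.imwrite("pics/w2.png",s["frame"]); np.savez("pics/w2.npz",**s)
st=read_state(); print(np.round(st["tool_pos"],4),np.round(st["ee_rot"],3).tolist(),st["time"],np.round(s["xyz"],4))
E
```

```text
[ 0.5006 -0.2177  0.3503] [[-1.0, -0.003, -0.0], [-0.003, 1.0, 0.001], [0.0, 0.001, -1.0]] 2.6667 [ 0.4228 -0.2184  0.4926]
```

View pics/w2.png

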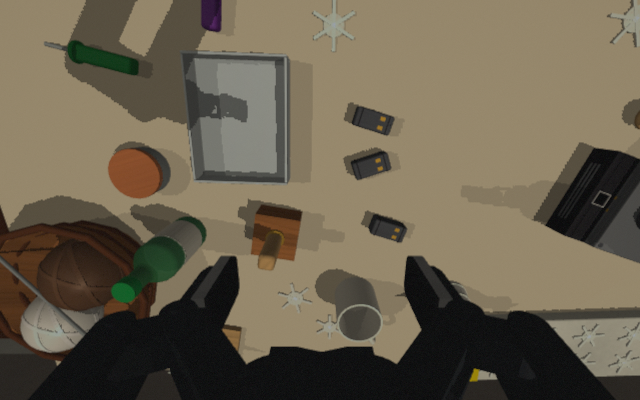

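View w1 shows the catch well rim at (312,212), the plunger at about (356,230) and the panel at (365–467, 202–288). View w2 shows the awl handle's top at about (270,263) in the block at (277,232), the packs at (372,121), (371,165) and (387,228), and the tub at (237,118). Next I'll measure these with masks.

```bash
python3 - <<'E'
from h import *
s=dict(np.load("pics/w1.npz")); f=s["frame"]; g=cv2.cvtColor(f,cv2.COLOR_BGR2GRAY)
m=np.zeros_like(g); m[200:224,300:325]=(g[200:224,300:325]>75)
n,l,st,c=cv2.connectedComponentsWithStats(m); print("rim",[(st[i][:5].tolist(),c[i].round(1).tolist()) for i in range(1,n) if st[i][4]>8])
print(g[202:222,302:323].tolist()[::3])
pm=cv2.cvtColor(f,cv2.COLOR_BGR2HSV); 
m=((g<62)).astype(np.uint8); m[:200]=0;m[255:]=0;m[:,:335]=0;m[:,378:]=0
n,l,st,c=cv2.connectedComponentsWithStats(m); print("plunger",[(st[i].tolist(),c[i].round(1).tolist()) for i in range(1,n) if st[i][4]>60])
m=((g>130)).astype(np.uint8);m[:195]=0;m[295:]=0;m[:,:350]=0;m[:,480:]=0
cs,_=cv2.findContours(m,0,2); 
for c in cs:
    if cv2.contourArea(c)>500: h=cv2.convexHull(c); print("panel",cv2.approxPolyDP(h,4,True)[:,0].tolist())
s=dict(np.load("pics/w2.npz")); f=s["frame"]; hsv=cv2.cvtColor(f,cv2.COLOR_BGR2HSV); g=cv2.cvtColor(f,cv2.COLOR_BGR2GRAY)
for p in [(277,215),(290,235),(262,240),(272,250),(269,263),(278,236),(350,230)]: print(p,hsv[p[1],p[0]])
cv2.imwrite("pics/w2c.png",np.hstack([cv2.resize(f[195:275,230:310],None,fx=5,fy=5,interpolation=cv2.INTER_CUBIC),cv2.resize(dict(np.load("pics/w1.npz"))["frame"][150:260,280:390],(400,400),interpolation=cv2.INTER_CUBIC)]))
for (u,v) in [(372,121),(371,165),(387,228)]:
    m=np.zeros_like(g); m[v-22:v+22,u-28:u+28]=(g[v-22:v+22,u-28:u+28]<55); 
    n,l,stt,c=cv2.connectedComponentsWithStats(m); i=1+np.argmax(stt[1:,4]); print("pack",stt[i].tolist(),c[i].round(1),cv2.minAreaRect(np.argwhere(l==i)[:,::-1].astype(np.float32)))
E
```

```text
rim [([303, 203, 18, 17, 90], [311.6, 209.9])]
[[26, 23, 22, 24, 22, 32, 43, 28, 20, 23, 26, 28, 28, 27, 24, 26, 28, 27, 24, 27, 24], [26, 26, 27, 22, 65, 96, 48, 39, 56, 76, 84, 84, 93, 93, 79, 42, 25, 20, 23, 25, 15], [25, 25, 24, 75, 110, 35, 51, 96, 118, 121, 115, 89, 73, 64, 26, 21, 32, 82, 108, 19, 18], [27, 21, 72, 110, 35, 22, 11, 25, 56, 81, 73, 48, 48, 20, 15, 29, 76, 103, 18, 17, 20], [25, 77, 116, 51, 26, 19, 23, 20, 17, 17, 13, 15, 14, 19, 39, 75, 80, 14, 14, 15, 18], [25, 24, 23, 26, 29, 53, 72, 75, 84, 91, 85, 80, 49, 56, 88, 70, 15, 16, 13, 14, 28], [25, 26, 24, 25, 26, 25, 28, 25, 27, 24, 25, 20, 24, 27, 29, 16, 16, 13, 15, 26, 41]]
plunger [([338, 216, 33, 30, 740], [354.8, 229.4])]
panel [[350, 272], [401, 287], [404, 294], [350, 294]]
panel [[394, 201], [427, 213], [421, 255], [403, 280], [364, 269]]
panel [[427, 195], [457, 199], [479, 210], [479, 229], [470, 242], [458, 242]]
(277, 215) [ 12 162  44]
(290, 235) [ 13 171  97]
(262, 240) [ 14 175  64]
(272, 250) [ 17 123  58]
(269, 263) [ 17 139 143]
(278, 236) [ 17 123  58]
(350, 230) [ 20  73 151]
pack [352, 107, 41, 28, 310] [367.7 118.5] ((371.9999694824219, 120.0), (37.94732666015625, 19.60611915588379), 18.434947967529297)
pack [351, 151, 38, 28, 328] [366.6 162.4] ((370.07025146484375, 164.4783935546875), (20.51249122619629, 36.61369705200195), 72.89727020263672)
pack [368, 214, 38, 28, 441] [385.1 226.2] ((386.6453552246094, 227.5225067138672), (35.9792594909668, 19.757396697998047), 16.927513122558594)
```

View pics/w2c.png

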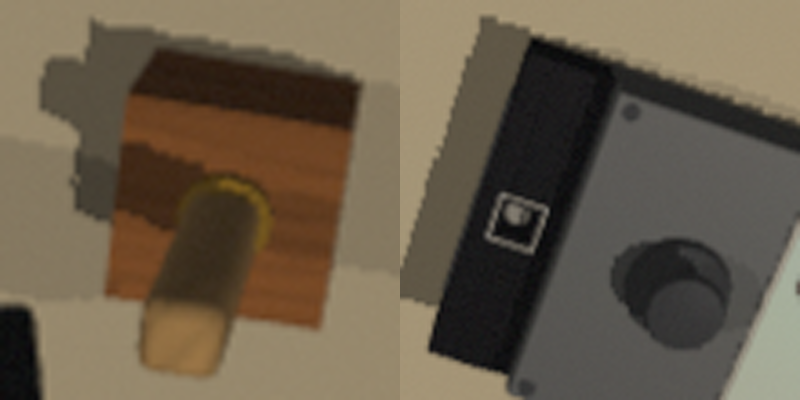

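```bash
python3 - <<'E'
from h import *
s1=dict(np.load("pics/w1.npz"));s2=dict(np.load("pics/w2.npz"))
L=lambda u,v,z: onz(s2,230+u/5-.4,195+v/5-.4,z)[:2]
R=lambda u,v,z: onz(s1,280+(u-400)/3.636-.36,150+v/3.636-.36,z)[:2]
top=np.array([L(*p,.136) for p in [(150,303),(227,300),(213,375),(143,365)]]); print("handle",top.mean(0),[round(np.linalg.norm(top[i]-top[i-1]),3) for i in range(4)])
b=np.array([L(*p,.05) for p in [(132,93),(353,130),(322,327),(106,295)]]); print("block",b.mean(0),[round(np.linalg.norm(b[i]-b[i-1]),3) for i in range(4)],[np.degrees(np.arctan2(*(b[i]-b[i-1])[::-1])).round(1) for i in range(4)])
print("shoulder",L(225,217,.053))
w=np.array([R(*p,.048) for p in [(500,194),(549,206),(533,255),(487,240)]]); print("well",w.mean(0),[round(np.linalg.norm(w[i]-w[i-1]),3) for i in range(4)])
p=R(687,310,.097); d=p-w.mean(0); print("plunger",p,np.linalg.norm(d),np.degrees(np.arctan2(d[1],d[0])))
q=np.array([R(*p,.048) for p in [(530,38),(612,72),(505,374),(430,348)]]); print("front",q.mean(0),[round(np.linalg.norm(q[i]-q[i-1]),3) for i in range(4)],[np.degrees(np.arctan2(*(q[i]-q[i-1])[::-1])).round(1) for i in range(4)])
for u,v in [(372,120),(370,164.5),(386.6,227.5)]: print("pack",onz(s2,u,v,.022)[:2])
print("tub",onz(s2,237.5,118,.03)[:2])
E
```

```text
handle [ 0.62325423 -0.29440813] [np.float64(0.02), np.float64(0.021), np.float64(0.024), np.float64(0.02)]
block [ 0.62528301 -0.29496995] [np.float64(0.075), np.float64(0.073), np.float64(0.074), np.float64(0.075)] [np.float64(169.4), np.float64(79.9), np.float64(-9.5), np.float64(-99.3)]
shoulder [ 0.62514713 -0.29563204]
well [0.55728166 0.23485665] [np.float64(0.023), np.float64(0.023), np.float64(0.025), np.float64(0.022)]
plunger [0.57756795 0.30609793] 0.07407329567995852 74.10544557647003
front [0.55314057 0.2347853 ] [np.float64(0.153), np.float64(0.038), np.float64(0.152), np.float64(0.037)] [np.float64(161.9), np.float64(67.4), np.float64(-18.3), np.float64(-111.1)]
pack [ 0.43594994 -0.13817721]
pack [ 0.50652123 -0.1374888 ]
pack [ 0.61863868 -0.10201678]
tub [ 0.4333106  -0.34751037]
```

Emit:
arm_command(
  plan=[
    [-124,-78,-80,9.5,1],
    [-124,-78,0,9.5,1],
    [-124,-78,0,9.5,1],
    [-124,-78,0,9.5,1],
    [-124,-78,100,9.5,1],
    [-124,-78,100,9.5,1],
    [-124,-78,100,9.5,1],
    [-124,-78,200,9.5,1],
    [-124,-78,200,9.5,1],
    [-124,-78,200,9.5,1],
    [-124,-78,240,9.5,1],
    [-124,-78,273,9.5,1],
    [-124,-78,273,9.5,1],
    [-124,-78,273,9.5,1],
    [-124,-78,273,9.5,1],
  ],
)

```text
time: 3.92
tool_pos: [0.626, -0.2974, 0.0798]
ee_rot: [[-0.987, 0.163, 0.002], [0.163, 0.987, -0.002], [-0.003, -0.001, -1.0]]
wrist_force: [1.3, -0.1, 0.5]
gripper_width: 0.0854
grip_force: 0.0
```

Emit:
arm_command(
  plan=[
    [0,0,0,0,0.2],
    [0,0,0,0,-0.2],
    [0,0,0,0,-0.5],
    [0,0,0,0,-1],
    [0,0,0,0,-1],
    [0,0,0,0,-1],
    [0,0,0,0,-1],
    [0,0,0,0,-1],
    [0,0,0,0,-1],
    [0,0,0,0,-1],
    [0,0,0,0,-1],
    [0,0,0,0,-1],
  ],
)

```text
time: 4.92
tool_pos: [0.6249, -0.2982, 0.0782]
ee_rot: [[-0.986, 0.164, 0.001], [0.164, 0.986, -0.001], [-0.001, -0.001, -1.0]]
wrist_force: [-1.1, 0.5, 5.7]
gripper_width: 0.0235
grip_force: 59.1
```

```bash
python3 - <<'E'
from h import *
st=read_state(); print({k:np.round(v,4).tolist() for k,v in st.items() if k not in("qd","joint_torque")})
s=snapshot("wrist"); cv2.imwrite("pics/w3.png",s["frame"])
E
```

```text
{'time': 4.9167, 'qpos': [-35.3061, 33.6172, 79.5739, -0.0028, 66.7368, -115.8482], 'tool_pos': [0.6249, -0.2982, 0.0782], 'ee_rot': [[-0.9864, 0.1643, 0.001], [0.1643, 0.9864, -0.0008], [-0.0011, -0.0006, -1.0]], 'wrist_force': [-1.0702, 0.5436, 5.7457], 'wrist_torque': [0.117, 0.1361, 0.051], 'grip_force': 59.0906, 'gripper_width': 0.0235}
```

Emit:
arm_command(
  plan=[
    [0,0,-20,0,-1],
    [0,0,-60,0,-1],
    [0,0,-100,0,-1],
    [0,0,-140,0,-1],
    [0,0,-150,0,-1],
    [30,100,-150,1.7,-1],
    [30,100,-150,1.7,-1],
    [30,100,-150,1.7,-1],
    [93,309,-150,5.2,-1],
    [93,309,-150,5.2,-1],
    [93,309,-150,5.2,-1],
    [93,309,-150,5.2,-1],
    [93,309,-150,5.2,-1],
    [154.5,515,-150,8.7,-1],
    [154.5,515,-150,8.7,-1],
    [154.5,515,-150,8.7,-1],
    [154.5,515,-150,8.7,-1],
    [154.5,515,-150,8.7,-1],
    [154.5,515,-150,8.7,-1],
    [154.5,515,-150,8.7,-1],
  ],
)

```text
time: 6.63
tool_pos: [0.5549, 0.2397, 0.2264]
ee_rot: [[-0.952, 0.307, -0.002], [0.307, 0.952, 0.001], [0.002, 0.0, -1.0]]
wrist_force: [-0.3, 0.1, -0.7]
gripper_width: 0.023
grip_force: 59.2
```

```bash
python3 - <<'E'
from h import *
st=read_state(); print({k:np.round(v,4).tolist() for k,v in st.items() if k not in("qd","joint_torque")})
s=snapshot("wrist"); cv2.imwrite("pics/w4.png",s["frame"]); np.savez("pics/w4.npz",**s)
s=snapshot("scene"); np.savez("pics/s4.npz",**s); a=s["frame"][70:190,370:490]
w=dict(np.load("pics/w4.npz"))["frame"][120:320,210:410]
cv2.imwrite("pics/c4.png",np.hstack([cv2.resize(w,(400,400),interpolation=cv2.INTER_CUBIC),cv2.resize(a,(400,400),interpolation=cv2.INTER_CUBIC)]))
E
```

```text
{'time': 6.6333, 'qpos': [12.0817, 14.3426, 87.9023, 0.0735, 77.828, -60.067], 'tool_pos': [0.5549, 0.2397, 0.2264], 'ee_rot': [[-0.9518, 0.3068, -0.0015], [0.3068, 0.9518, 0.001], [0.0017, 0.0005, -1.0]], 'wrist_force': [-0.3125, 0.0735, -0.7311], 'wrist_torque': [0.0068, 0.0117, -0.0011], 'grip_force': 59.227, 'gripper_width': 0.023}
```

View pics/c4.png

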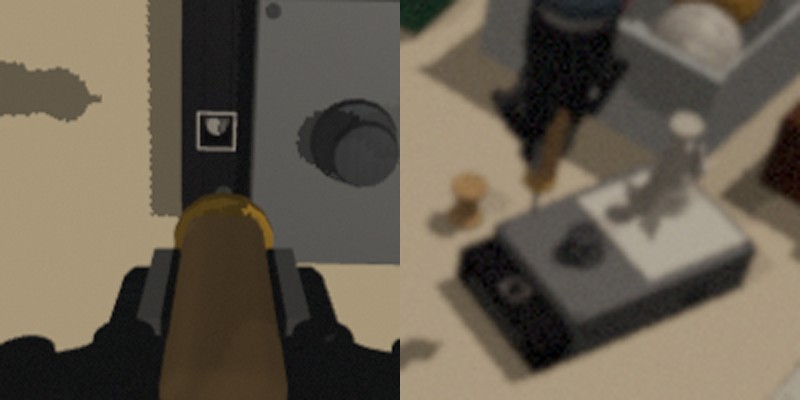

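The crops show the well rim centred at about (318,185) in the wrist frame and the pin tip at about (321,214), just above the brass shoulder. The drawer front runs parallel to the image columns, so the yaw is right.

```bash
python3 - <<'E'
from h import *
s=dict(np.load("pics/w4.npz")); g=cv2.cvtColor(s["frame"],cv2.COLOR_BGR2GRAY)
m=np.zeros_like(g); m[170:200,305:332]=g[170:200,305:332]>70
x,y,w,h=cv2.boundingRect(m); c=(x+w/2-.5,y+h/2-.5); print("rim",c,w,h,onz(s,*c,.048))
R=np.array(read_state()["ee_rot"]); t=np.array(read_state()["tool_pos"])
print("pin far edge",onz(s,321.3,214.0,.156), "in tool",R.T@(onz(s,321.3,214.0,.156)-t))
print("well in tool", R.T@(onz(s,*c,.048)-t), t)
# front block edges at z=.048 left edge px
for r in (130,150,170,200): 
    row=g[r,270:345].astype(int); d=np.diff(row); print(r,270+np.argmin(d[:40])+.5,270+20+np.argmax(d[20:])+.5)
E
```

```text
rim (318.0, 185.0) 21 21 [0.55661497 0.23495441 0.048     ]
pin far edge [0.55435818 0.2396476  0.156     ] in tool [0.00261736 0.0030712  0.07039146]
well in tool [-0.00109074 -0.00056754  0.17839205] [0.5559877  0.23597189 0.22639229]
130 283.5 337.5
150 283.5 338.5
170 283.5 337.5
200 284.5 335.5
```

Emit:
arm_command(
  plan=[
    [-1,-0.6,40,0,-1],
    [-1,-0.6,80,0,-1],
    [-1,-0.6,80,0,-1],
    [-1,-0.6,95,0,-1],
    [-1,-0.6,103,0,-1],
    [-1,-0.6,110,0,-1],
    [-1,-0.6,116,0,-1],
    [-1,-0.6,121,0,-1],
    [-1,-0.6,125,0,-1],
    [-1,-0.6,128,0,-1],
    [-1,-0.6,129,0,-1],
    [-1,-0.6,129,0,-1],
    [-1,-0.6,129,0,-1],
    [-1,-0.6,129,0,-1],
  ],
)

```text
time: 7.9
tool_pos: [0.5578, 0.2347, 0.099]
ee_rot: [[-0.95, 0.311, 0.001], [0.311, 0.95, -0.0], [-0.001, 0.0, -1.0]]
wrist_force: [-0.5, -2.1, 2.3]
gripper_width: 0.023
grip_force: 59.7
```

Emit:
arm_command(
  plan=[
    [0,0,1.5,0,-1],
    [0,0,3,0,-1],
    [0,0,3,0,-1],
    [0,0,3,0,-1],
  ],
)

```text
time: 8.23
tool_pos: [0.5579, 0.2347, 0.0959]
ee_rot: [[-0.95, 0.312, 0.001], [0.312, 0.95, 0.0], [-0.001, 0.0, -1.0]]
wrist_force: [-0.2, -1.7, 6.1]
gripper_width: 0.0234
grip_force: 60.4
```

```bash
python3 - <<'E'
from h import *
s=snapshot("wrist"); cv2.imwrite("pics/w5.png",s["frame"]); np.savez("pics/w5.npz",**s)
s=snapshot("scene"); a=s["frame"][70:190,370:490]
w=dict(np.load("pics/w5.npz"))["frame"][120:320,210:410]
cv2.imwrite("pics/c5.png",np.hstack([cv2.resize(w,(400,400),interpolation=cv2.INTER_CUBIC),cv2.resize(a,(400,400),interpolation=cv2.INTER_CUBIC)]))
for i in range(5): snapshot("wrist"); st=read_state(); print(np.round(st["wrist_force"],2),np.round(st["tool_pos"],4),np.round(st["wrist_torque"],3))
E
```

```text
[-0.62 -1.18  6.27] [0.5579 0.2348 0.096 ] [-0.398  0.119  0.037]
[-1.19 -1.54  6.5 ] [0.5579 0.2347 0.096 ] [-0.428  0.163 -0.008]
[-0.55 -1.13  6.82] [0.5579 0.2347 0.096 ] [-0.404  0.195  0.03 ]
[-0.58 -2.35  6.89] [0.5579 0.2348 0.096 ] [-0.473  0.224  0.024]
[-0.9  -1.98  7.37] [0.5579 0.2347 0.0959] [-0.459  0.11  -0.021]
```

Emit:
arm_command(
  plan=[
    [0,-2,0.7,0,-1],
    [0,-4,0.7,0,-1],
    [0,-6,0.7,0,-1],
    [0,-8,0.7,0,-1],
    [0,-11,0.7,0,-1],
    [0,-14,0.7,0,-1],
    [0,-17,0.7,0,-1],
    [0,-20,0.7,0,-1],
    [0,-23,0.7,0,-1],
    [0,-26,0.7,0,-1],
    [0,-29,0.7,0,-1],
    [0,-32,0.7,0,-1],
    [0,-32,0.7,0,-1],
  ],
)

```text
time: 9.67
tool_pos: [0.548, 0.2051, 0.0957]
ee_rot: [[-0.95, 0.312, 0.002], [0.312, 0.95, 0.002], [-0.001, 0.002, -1.0]]
wrist_force: [-1.0, 1.6, 8.7]
gripper_width: 0.0235
grip_force: 60.4
```

Emit:
arm_command(
  plan=[
    [0,-6,0,0,-1],
    [0,-13,0,0,-1],
    [0,-20,0,0,-1],
    [0,-27,0,0,-1],
    [0,-34,0,0,-1],
    [0,-41,0,0,-1],
    [0,-48,0,0,-1],
    [0,-55,0,0,-1],
    [0,-62,0,0,-1],
    [0,-69,0,0,-1],
    [0,-76,0,0,-1],
    [0,-83,0,0,-1],
    [0,-90,0,0,-1],
    [0,-96,0,0,-1],
    [0,-101,0,0,-1],
    [0,-105,0,0,-1],
    [0,-107,0,0,-1],
    [0,-109,0,0,-1],
    [0,-109,0,0,-1],
  ],
)

```text
time: 11.25
tool_pos: [0.5135, 0.1015, 0.0955]
ee_rot: [[-0.95, 0.312, 0.0], [0.312, 0.95, 0.002], [0.0, 0.002, -1.0]]
wrist_force: [-3.6, 1.4, 10.7]
gripper_width: 0.0235
grip_force: 60.7
```

```bash
python3 - <<'E'
from h import *
s=snapshot("wrist"); cv2.imwrite("pics/w6.png",s["frame"]); np.savez("pics/w6.npz",**s)
s=snapshot("scene"); a=s["frame"][90:240,330:480]
w=dict(np.load("pics/w6.npz"))["frame"][100:350,210:460]
cv2.imwrite("pics/c6.png",np.hstack([cv2.resize(w,(400,400),interpolation=cv2.INTER_CUBIC),cv2.resize(a,(400,400),interpolation=cv2.INTER_CUBIC)]))
st=read_state(); print(np.round(st["wrist_force"],2),np.round(st["tool_pos"],4))
E
```

```text
[-3.68  1.71 11.36] [0.5135 0.1016 0.0954]
```

View pics/c6.png

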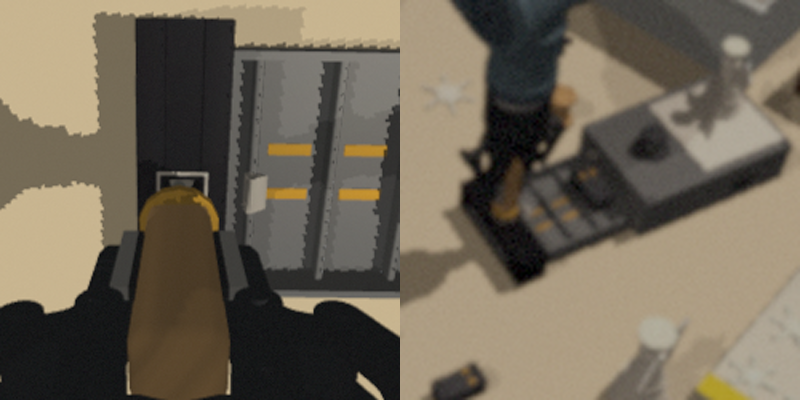

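Emit:
arm_command(
  plan=[
    [0.5,-2,-1,0,-1],
    [1,-4,-1,0,-1],
    [1,-6,-1,0,-1],
    [1,-6,-1,0,-1],
    [1,-6,-1,0,-1],
  ],
)

```text
time: 11.77
tool_pos: [0.5118, 0.0968, 0.0963]
ee_rot: [[-0.95, 0.312, 0.003], [0.312, 0.95, 0.003], [-0.002, 0.004, -1.0]]
wrist_force: [1.5, 6.0, 5.6]
gripper_width: 0.0236
grip_force: 60.2
```

Emit:
arm_command(
  plan=[
    [0,2,0,0,-1],
    [0,5,0,0,-1],
    [0,6,0,0,-1],
    [0,6,-20,0,-1],
    [0,6,-60,0,-1],
    [0,6,-100,0,-1],
    [0,6,-130,0,-1],
    [0,6,-130,0,-1],
    [0,6,-130,0,-1],
    [0,6,-130,0,-1],
  ],
)

```text
time: 12.6
tool_pos: [0.5116, 0.1011, 0.2242]
ee_rot: [[-0.95, 0.312, -0.002], [0.312, 0.95, 0.0], [0.002, -0.0, -1.0]]
wrist_force: [-0.6, -0.1, -1.6]
gripper_width: 0.0236
grip_force: 59.6
```

```bash
python3 - <<'E'
from h import *
st=read_state(); R=np.array(st["ee_rot"]); t=np.array(st["tool_pos"]); print(t.round(4),R.round(3).tolist(),np.round(st["wrist_force"],2))
s=snapshot("wrist"); cv2.imwrite("pics/w7.png",s["frame"]); np.savez("pics/w7.npz",**s)
d=np.array([.6251,-.2955,t[2]])-t; print("delta tool mm",(R.T@d*1000).round(1),"turn to 80.5:",80.5-np.degrees(np.arctan2(R[1,1],R[0,1])))
w=s["frame"][80:280,230:430]
t0=snapshot("top"); cv2.imwrite("pics/c7.png",np.hstack([cv2.resize(w,(400,400),interpolation=cv2.INTER_CUBIC),cv2.resize(t0["frame"][130:270,220:360],(400,400),interpolation=cv2.INTER_CUBIC)]))
E
```

```text
[0.5116 0.1011 0.2242] [[-0.95, 0.312, -0.002], [0.312, 0.95, 0.0], [0.002, -0.0, -1.0]] [-0.58 -0.06 -1.62]
delta tool mm [-2.314e+02 -3.415e+02 -3.000e-01] turn to 80.5: 8.649933278544353
```

View pics/c7.png

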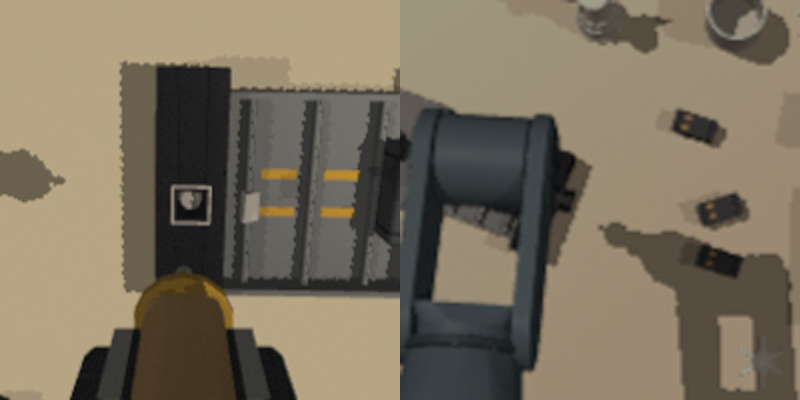

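Emit:
arm_command(
  plan=[
    [-77,-114,0,-3,-1],
    [-77,-114,0,-3,-1],
    [-77,-114,0,-3,-1],
    [-77,-114,0,-3,-1],
    [-154,-228,0,-6,-1],
    [-154,-228,0,-6,-1],
    [-154,-228,0,-6,-1],
    [-154,-228,0,-6,-1],
    [-231.4,-341.5,0,-8.6,-1],
    [-231.4,-341.5,0,-8.6,-1],
    [-231.4,-341.5,0,-8.6,-1],
    [-231.4,-341.5,0,-8.6,-1],
    [-231.4,-341.5,40,-8.6,-1],
    [-231.4,-341.5,80,-8.6,-1],
    [-231.4,-341.5,80,-8.6,-1],
    [-231.4,-341.5,80,-8.6,-1],
    [-231.4,-341.5,80,-8.6,-1],
  ],
)

```text
time: 14.12
tool_pos: [0.6265, -0.2952, 0.1466]
ee_rot: [[-0.986, 0.165, 0.0], [0.165, 0.986, -0.0], [-0.0, -0.0, -1.0]]
wrist_force: [0.7, 0.6, 0.4]
gripper_width: 0.0233
grip_force: 59.6
```

```bash
python3 - <<'E'
from h import *
s=snapshot("wrist");cv2.imwrite("pics/w8.png",s["frame"]); np.savez("pics/w8.npz",**s)
st=read_state(); R=np.array(st["ee_rot"]); t=np.array(st["tool_pos"]); print(t.round(4),R.round(3).tolist(),np.round(st["wrist_force"],2))
d=np.array([.6251,-.2955,.0785])-t; print("delta tool mm",(R.T@d*1000).round(1))
E
```

```text
[ 0.6273 -0.2958  0.1483] [[-0.986, 0.165, 0.003], [0.165, 0.986, -0.002], [-0.003, -0.001, -1.0]] [ 0.64  0.75 -0.59]
delta tool mm [ 2.5 -0.  69.8]
```

Emit:
arm_command(
  plan=[
    [2,0,10,0,-1],
    [2,0,20,0,-1],
    [2,0,30,0,-1],
    [2,0,40,0,-1],
    [2,0,50,0,-1],
    [2,0,58,0,-1],
    [2,0,63,0,-1],
    [2,0,66,0,-1],
    [2,0,68,0,-1],
    [2,0,68.5,0,-1],
    [2,0,68.5,0,-1],
    [2,0,68.5,0,-1],
  ],
)

```text
time: 15.17
tool_pos: [0.6244, -0.2954, 0.0782]
ee_rot: [[-0.986, 0.166, 0.001], [0.166, 0.986, -0.001], [-0.001, -0.0, -1.0]]
wrist_force: [-2.6, 1.0, 5.5]
gripper_width: 0.0234
grip_force: 60.3
```

Emit:
arm_command(
  plan=[
    [0,0,0,0,-0.2],
    [0,0,0,0,0.5],
    [0,0,0,0,1],
    [0,0,0,0,1],
    [0,0,0,0,1],
    [0,0,-20,0,1],
    [0,0,-60,0,1],
    [0,0,-100,0,1],
    [0,0,-140,0,1],
    [0,0,-180,0,1],
    [155,172,-272,-9.5,1],
    [155,172,-272,-9.5,1],
    [155,172,-272,-9.5,1],
    [155,172,-272,-9.5,1],
    [155,172,-272,-9.5,1],
    [155,172,-272,-9.5,1],
    [155,172,-272,-9.5,1],
    [155,172,-272,-9.5,1],
    [155,172,-272,-9.5,1],
    [155,172,-272,-9.5,1],
  ],
)

```text
time: 16.83
tool_pos: [0.4998, -0.1006, 0.3482]
ee_rot: [[-1.0, 0.002, -0.001], [0.002, 1.0, 0.0], [0.001, 0.0, -1.0]]
wrist_force: [-0.1, 0.2, 0.4]
gripper_width: 0.0852
grip_force: 0.0
```

```bash
python3 - <<'E'
from h import *
s=snapshot("wrist");cv2.imwrite("pics/w9.png",s["frame"]); np.savez("pics/w9.npz",**s)
cv2.imwrite("pics/c9.png",cv2.resize(s["frame"][90:290,200:600],(800,400),interpolation=cv2.INTER_CUBIC))
st=read_state(); print(np.round(st["tool_pos"],4),np.round(st["ee_rot"],3).tolist(),st["time"])
E
```

```text
[ 0.4998 -0.1007  0.348 ] [[-1.0, 0.002, -0.002], [0.002, 1.0, 0.001], [0.002, 0.001, -1.0]] 16.8833
```

View pics/c9.png

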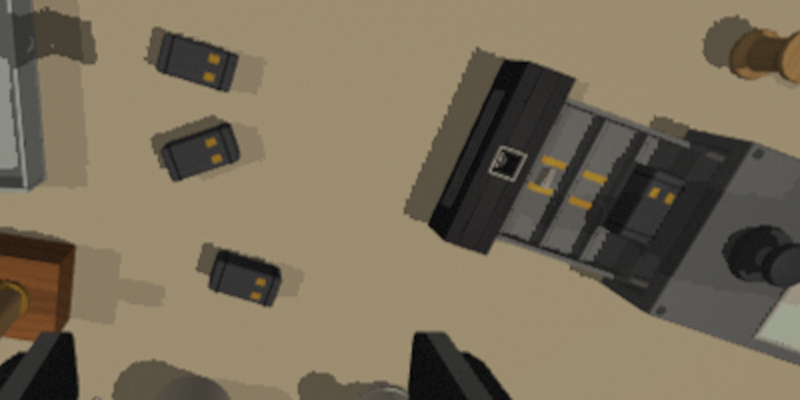

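The awl stands in its block. The drawer is out, and the only spent pack is in its far bay at about crop (650,203). Bays 1 and 2 are empty, with contact strips at crop (547,176) and (587,190). I'll measure the packs and bays.

```bash
python3 - <<'E'
from h import *
s=dict(np.load("pics/w9.npz")); f=s["frame"]; g=cv2.cvtColor(f,cv2.COLOR_BGR2GRAY); hsv=cv2.cvtColor(f,cv2.COLOR_BGR2HSV)
P=lambda u,v,z: onz(s,200+u/2-.25,90+v/2-.25,z)[:2]
for (u,v) in [(298,121),(301,166),(323,229)]:
    b=np.s_[v-22:v+22,u-27:u+27]
    m=np.zeros_like(g); m[b]=((g[b]<64)|((hsv[b][...,1]>150)&(g[b]>70))); m=cv2.morphologyEx(m,cv2.MORPH_CLOSE,np.ones((5,5)));m=cv2.morphologyEx(m,cv2.MORPH_OPEN,np.ones((3,3)))
    n,l,st,c=cv2.connectedComponentsWithStats(m); i=1+np.argmax(st[1:,4]); r=cv2.minAreaRect(np.argwhere(l==i)[:,::-1].astype(np.float32)); box=cv2.boxPoints(r)
    q=np.array([onz(s,*p,.03)[:2] for p in box]); e=[q[1]-q[0],q[2]-q[1]]; e.sort(key=np.linalg.norm)
    print("pack",onz(s,*r[0],.015)[:2].round(4),[np.linalg.norm(x).round(3) for x in e],"long axis deg",np.degrees(np.arctan2(e[1][1],e[1][0])).round(1),st[i].tolist(), [g[v-22+k,u] for k in range(0,44,4)])
# orange contacts
m=((hsv[...,0]>10)&(hsv[...,0]<28)&(hsv[...,1]>140)&(g>85)).astype(np.uint8); m[:,:270]=0
n,l,st,c=cv2.connectedComponentsWithStats(m)
for i in range(1,n):
    if st[i][4]>8 and 130<c[i][1]<250 and c[i][0]<560: print("or",st[i].tolist(),c[i].round(1),onz(s,*c[i],.012)[:2].round(4),onz(s,*c[i],.042)[:2].round(4))
w=P(508,164,.048); print("well",w,np.linalg.norm(w-[.5568,.2350]),np.degrees(np.arctan2(*(np.array([.5568,.2350])-w)[::-1])))
E
```

```text
pack [ 0.4358 -0.1383] [np.float64(0.03), np.float64(0.058)] long axis deg 73.6 [278, 107, 40, 28, 748] [np.uint8(142), np.uint8(143), np.uint8(143), np.uint8(41), np.uint8(52), np.uint8(56), np.uint8(55), np.uint8(55), np.uint8(68), np.uint8(142), np.uint8(142)]
pack [ 0.5084 -0.137 ] [np.float64(0.032), np.float64(0.06)] long axis deg 108.1 [281, 152, 38, 28, 709] [np.uint8(142), np.uint8(136), np.uint8(84), np.uint8(27), np.uint8(53), np.uint8(53), np.uint8(54), np.uint8(55), np.uint8(105), np.uint8(137), np.uint8(142)]
pack [ 0.6214 -0.0997] [np.float64(0.039), np.float64(0.059)] long axis deg 72.6 [305, 215, 35, 28, 685] [np.uint8(142), np.uint8(143), np.uint8(143), np.uint8(31), np.uint8(27), np.uint8(55), np.uint8(54), np.uint8(53), np.uint8(62), np.uint8(142), np.uint8(142)]
or [303, 159, 5, 5, 18] [305.  160.7] [ 0.5008 -0.1281] [ 0.4958 -0.1264]
or [306, 167, 5, 5, 18] [308.  168.9] [ 0.5146 -0.1233] [ 0.5088 -0.1219]
or [471, 168, 12, 6, 38] [476.2 170.7] [0.5183 0.1607] [0.5123 0.1444]
or [491, 176, 13, 6, 35] [497.  178.2] [0.5312 0.1982] [0.5243 0.1795]
or [464, 181, 12, 6, 29] [469.2 184. ] [0.5413 0.1525] [0.5338 0.1366]
or [525, 184, 5, 5, 19] [526.8 185.9] [0.5448 0.252 ] [0.5371 0.2299]
or [532, 187, 5, 5, 18] [534.3 189. ] [0.5504 0.266 ] [0.5423 0.243 ]
or [484, 189, 12, 5, 32] [489.5 190.9] [0.5536 0.1895] [0.5454 0.1713]
or [328, 229, 5, 4, 14] [330.  230.5] [ 0.6271 -0.0854] [ 0.6143 -0.0864]
or [326, 236, 4, 4, 13] [327.5 237.6] [ 0.6412 -0.0899] [ 0.6274 -0.0906]
well [0.51259262 0.10625949] 0.13611910762357424 71.04836969904763
```

Emit:
arm_command(
  plan=[
    [-66,369,88,-71.3,0.65],
    [-66,369,88,-71.3,0.65],
    [-66,369,88,-71.3,0.65],
    [-66,369,88,-71.3,0.65],
    [-66,369,88,-71.3,0.65],
    [-66,369,88,-71.3,0.65],
    [-66,369,88,-71.3,0.65],
    [-66,369,88,-71.3,0.65],
    [-66,369,88,-71.3,0.65],
    [-66,369,88,-71.3,0.65],
    [-66,369,88,-71.3,0.65],
    [-66,369,88,-71.3,0.65],
    [-66,369,88,-71.3,0.65],
    [-66,369,88,-71.3,0.65],
    [-66,369,88,-71.3,0.65],
    [-66,369,88,-71.3,0.65],
  ],
)

```text
time: 18.22
tool_pos: [0.5665, 0.2679, 0.2617]
ee_rot: [[-0.324, -0.946, 0.001], [-0.946, 0.324, 0.0], [-0.0, -0.001, -1.0]]
wrist_force: [0.1, 0.3, 0.5]
gripper_width: 0.0706
grip_force: 0.0
```

```bash
python3 - <<'E'
from h import *
s=snapshot("wrist");cv2.imwrite("pics/w10.png",s["frame"]); np.savez("pics/w10.npz",**s)
cv2.imwrite("pics/c10.png",cv2.resize(s["frame"][60:320,160:480],(736,598),interpolation=cv2.INTER_CUBIC))
st=read_state(); print(np.round(st["tool_pos"],4),np.round(st["ee_rot"],3).tolist(),st["time"],st["gripper_width"],np.round(s["xyz"],4))
E
```

```text
[0.5664 0.2681 0.2617] [[-0.323, -0.946, 0.001], [-0.946, 0.323, 0.0], [-0.0, -0.001, -1.0]] 18.2667 0.07059080015952175 [0.5413 0.1937 0.4042]
```

View pics/c10.png

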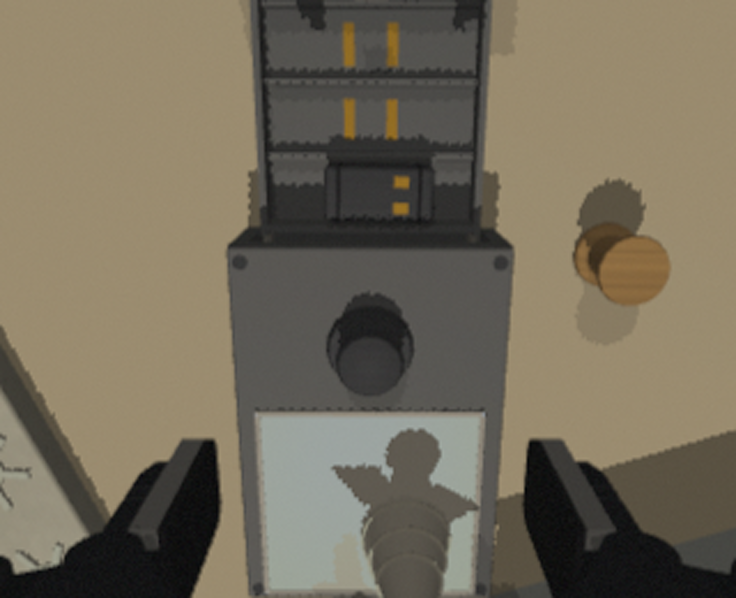

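The aligned view shows the spent pack's top face at about crop (380,193). The contact strips of bays 1 and 2 centre on about (370,45) and (370,118), and the plunger disc on (368,366).

```bash
python3 - <<'E'
from h import *
s=dict(np.load("pics/w10.npz"))
P=lambda u,v,z: onz(s,160+u/2.3-.28,60+v/2.3-.28,z)[:2]
# plinth frame: yaw 71.2, relative to bay2 contact centre
th=np.radians(71.2); X=np.array([np.cos(th),np.sin(th)]);Y=np.array([-X[1],X[0]])
b2=P(370.5,118,.012)
def rel(p): d=p-b2; return (np.array([d@X,d@Y])*1000).round(1)
print("b2",b2)
for n,a in dict(b1=(370.5,45,.012),rib12a=(370,72,.022),rib12b=(370,82,.022),rib23=(370,153,.022),packtl=(328,165,.042),packtr=(432,165,.042),packbl=(328,222,.042),packbr=(432,222,.042),hl=(230,248,.066),hr=(512,248,.066),pl=(368,366,.097),wallL=(262,118,.032),wallR=(482,118,.032)).items(): p=P(*a); print(n,p.round(4),rel(p))
E
```

```text
b2 [0.54216836 0.19354921]
b1 [0.5298 0.1575] [-38.1   0.1]
rib12a [0.5347 0.1711] [-23.7  -0.2]
rib12b [0.5364 0.1759] [-18.6  -0.2]
rib23 [0.5485 0.2111] [18.7 -0.3]
packtl [0.5713 0.2088] [ 23.8 -22.7]
packtr [0.5188 0.2268] [23.9 32.8]
packbl [0.5817 0.2373] [ 54.2 -23.3]
packbr [0.5279 0.2557] [54.3 33.6]
hl [0.6316 0.2306] [ 63.9 -72.7]
hr [0.4936 0.2778] [64.2 73.1]
pl [0.5813 0.3042] [117.4  -1.3]
wallL [0.5972 0.1747] [ -0.1 -58.2]
wallR [0.4855 0.213 ] [ 0.1 59.9]
```

Emit:
arm_command(
  plan=[
    [39.4,3.8,0,0,0.6],
    [39.4,3.8,40,0,0.6],
    [39.4,3.8,80,0,0.6],
    [39.4,3.8,120,0,0.6],
    [39.4,3.8,160,0,0.6],
    [39.4,3.8,190,0,0.6],
    [39.4,3.8,210,0,0.6],
    [39.4,3.8,225,0,0.6],
    [39.4,3.8,235,0,0.6],
    [39.4,3.8,242,0,0.6],
    [39.4,3.8,248,0,0.6],
    [39.4,3.8,248,0,0.6],
    [39.4,3.8,248,0,0.6],
  ],
)

```text
time: 19.35
tool_pos: [0.5503, 0.233, 0.0138]
ee_rot: [[-0.322, -0.947, 0.001], [-0.947, 0.322, 0.0], [-0.001, -0.001, -1.0]]
wrist_force: [0.3, -0.8, 0.1]
gripper_width: 0.0683
grip_force: 0.0
```

Emit:
arm_command(
  plan=[
    [0,0,0,0,0.4],
    [0,0,0,0,0.2],
    [0,0,0,0,0],
    [0,0,0,0,0],
    [0,0,0,0,0],
    [0,0,0,0,0],
    [0,0,0,0,0],
  ],
)

```text
time: 19.93
tool_pos: [0.551, 0.2333, 0.0147]
ee_rot: [[-0.322, -0.947, 0.003], [-0.947, 0.322, 0.001], [-0.001, -0.002, -1.0]]
wrist_force: [-0.1, -0.8, 7.0]
gripper_width: 0.0591
grip_force: 65.0
```

Emit:
arm_command(
  plan=[
    [0,0,-30,0,0],
    [0,0,-70,0,0],
    [0,0,-110,0,0],
    [0,0,-150,0,0],
    [588,-75,-170,71.3,0],
    [588,-75,-170,71.3,0],
    [588,-75,-170,71.3,0],
    [588,-75,-170,71.3,0],
    [588,-75,-170,71.3,0],
    [588,-75,-170,71.3,0],
    [588,-75,-170,71.3,0],
    [588,-75,-170,71.3,0],
    [588,-75,-170,71.3,0],
    [588,-75,-170,71.3,0],
    [588,-75,-170,71.3,0],
    [588,-75,-170,71.3,0],
    [588,-75,-170,71.3,0],
    [588,-75,-170,71.3,0],
    [588,-75,-170,71.3,0],
    [588,-75,-170,71.3,0],
  ],
)

```text
time: 21.6
tool_pos: [0.4307, -0.3512, 0.1833]
ee_rot: [[-1.0, 0.005, 0.0], [0.005, 1.0, -0.001], [-0.0, -0.001, -1.0]]
wrist_force: [-0.5, -0.3, -1.3]
gripper_width: 0.0592
grip_force: 65.0
```

```bash
python3 - <<'E'
from h import *
s=snapshot("wrist");cv2.imwrite("pics/w11.png",s["frame"]); np.savez("pics/w11.npz",**s)
st=read_state(); print(np.round(st["tool_pos"],4),np.round(st["ee_rot"],3).tolist(),st["time"],st["gripper_width"],st["grip_force"])
E
```

```text
[ 0.4311 -0.3489  0.1829] [[-1.0, 0.004, -0.0], [0.004, 1.0, 0.001], [0.0, 0.001, -1.0]] 21.65 0.058936262061503174 65.05114316940308
```

Emit:
arm_command(
  plan=[
    [0,0,40,0,0],
    [0,0,80,0,0],
    [0,0,120,0,0],
    [0,0,145,0,0],
    [0,0,160,0,0],
    [0,0,168,0,0],
    [0,0,171,0,0],
    [0,0,171,0,0],
    [0,0,171,0,0.3],
    [0,0,171,0,0.6],
    [0,0,171,0,0.7],
    [0,0,171,0,0.7],
    [0,0,130,0,0.7],
    [0,0,90,0,0.7],
    [0,0,50,0,0.7],
    [0,0,10,0,0.7],
    [0,0,0,0,0.7],
  ],
)

```text
time: 23.07
tool_pos: [0.4343, -0.351, 0.1912]
ee_rot: [[-1.0, 0.001, 0.008], [0.001, 1.0, -0.009], [-0.008, -0.009, -1.0]]
wrist_force: [0.0, -0.3, 1.4]
gripper_width: 0.0728
grip_force: 0.0
```

Emit:
arm_command(
  plan=[
    [-40,189,-120,0,0.7],
    [-40,189,-120,0,0.7],
    [-40,189,-120,0,0.7],
    [-40,189,-120,0,0.7],
    [-40,189,-120,0,0.7],
    [-40,189,-120,0,0.7],
    [-40,189,-120,0,0.7],
    [-40,189,-120,0,0.7],
  ],
)

```text
time: 23.73
tool_pos: [0.4724, -0.1586, 0.3039]
ee_rot: [[-1.0, -0.001, 0.002], [-0.001, 1.0, -0.002], [-0.002, -0.002, -1.0]]
wrist_force: [-0.2, -0.9, -0.1]
gripper_width: 0.0729
grip_force: 0.0
```

```bash
cat > packs.py <<'E'
from h import *
def packs(s):
    f=s["frame"]; g=cv2.cvtColor(f,cv2.COLOR_BGR2GRAY); hsv=cv2.cvtColor(f,cv2.COLOR_BGR2HSV); out=[]
    m=((g<64)|((hsv[...,1]>150)&(g>70))).astype(np.uint8); m=cv2.morphologyEx(m,cv2.MORPH_CLOSE,np.ones((5,5)));m=cv2.morphologyEx(m,cv2.MORPH_OPEN,np.ones((3,3)))
    n,l,st,c=cv2.connectedComponentsWithStats(m)
    for i in range(1,n):
        if not 300<st[i][4]<1600: continue
        r=cv2.minAreaRect(np.argwhere(l==i)[:,::-1].astype(np.float32)); q=np.array([onz(s,*p,.03)[:2] for p in cv2.boxPoints(r)])
        e=sorted([q[1]-q[0],q[2]-q[1]],key=np.linalg.norm); a,b=map(np.linalg.norm,e)
        if .022<a<.05 and .05<b<.072: out.append((onz(s,*r[0],.015)[:2].round(4),round(a,3),round(b,3),round(np.degrees(np.arctan2(e[1][1],e[1][0]))%180,1),np.round(r[0])))
    return out
E
python3 - <<'E'
from packs import *
s=snapshot("wrist");cv2.imwrite("pics/w12.png",s["frame"]); np.savez("pics/w12.npz",**s)
for p in packs(s): print(p)
st=read_state(); print(np.round(st["tool_pos"],4),np.round(st["ee_rot"],3).tolist(),st["time"],st["gripper_width"],st["grip_force"])
E
```

```text
(array([ 0.2851, -0.3765]), np.float64(0.031), np.float64(0.052), np.float64(173.5), array([156.,  23.]))
(array([ 0.4366, -0.1368]), np.float64(0.031), np.float64(0.058), np.float64(72.2), array([337., 141.]))
(array([ 0.4331, -0.3527]), np.float64(0.031), np.float64(0.067), np.float64(90.1), array([190., 138.]))
(array([ 0.5085, -0.1369]), np.float64(0.035), np.float64(0.057), np.float64(108.9), array([336., 188.]))
(array([0.6063, 0.351 ]), np.float64(0.028), np.float64(0.054), np.float64(18.8), array([630., 246.]))
(array([ 0.6215, -0.0994]), np.float64(0.04), np.float64(0.062), np.float64(73.2), array([357., 253.]))
(array([ 0.618 , -0.4446]), np.float64(0.03), np.float64(0.057), np.float64(42.0), array([150., 251.]))
[ 0.4718 -0.1592  0.3028] [[-1.0, 0.0, -0.0], [0.0, 1.0, -0.001], [0.0, -0.001, -1.0]] 23.7833 0.07282784042635529 0.0
```

View pics/w12.png

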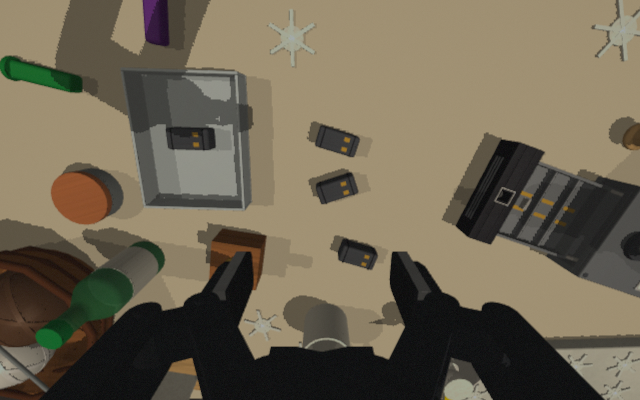

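Pictures confirm the spent pack lies in the tub at (190,138) and the charged packs are unmoved at (337,141), (336,188) and (357,253). I'll take the farthest pack first and square it with a squeeze across its short sides.

Emit:
arm_command(
  plan=[
    [-150,60,100,107,0.4],
    [-150,60,180,107,0.4],
    [-150,60,200,107,0.4],
    [-150,60,200,107,0.4],
    [-150,60,200,107,0.4],
    [-150,60,200,107,0.4],
    [-150,60,200,107,0.4],
    [-150,60,200,107,0.4],
    [-150,60,200,107,0.4],
    [-150,60,200,107,0.4],
    [-150,60,200,107,0.4],
    [-150,60,200,107,0.4],
    [-150,60,200,107,0.4],
    [-150,60,200,107,0.4],
    [-150,60,200,107,0.4],
    [-150,60,200,107,0.4],
    [-150,60,235,107,0.4],
    [-150,60,265,107,0.4],
    [-150,60,282,107,0.4],
    [-150,60,289,107,0.4],
  ],
)

```text
time: 25.45
tool_pos: [0.6184, -0.0993, 0.0093]
ee_rot: [[0.291, 0.957, -0.007], [0.957, -0.291, 0.002], [0.0, -0.008, -1.0]]
wrist_force: [-0.4, 0.2, -0.2]
gripper_width: 0.06
grip_force: 0.0
```

Emit:
arm_command(
  plan=[
    [0,0,0,0,0.4],
    [0,0,0,0,0.4],
    [0,0,0,0,0],
    [0,0,0,0,-0.2],
    [0,0,0,0,-0.5],
    [0,0,0,0,-0.5],
    [0,0,0,0,-0.5],
    [0,0,0,0,-0.5],
    [0,0,0,0,-0.5],
  ],
)

```text
time: 26.2
tool_pos: [0.6234, -0.0997, 0.0161]
ee_rot: [[0.293, 0.956, 0.003], [0.956, -0.293, -0.001], [-0.0, 0.003, -1.0]]
wrist_force: [-0.0, 0.2, 6.4]
gripper_width: 0.0282
grip_force: 60.8
```

Emit:
arm_command(
  plan=[
    [0,0,0,0,0],
    [0,0,0,0,0.4],
    [0,0,0,0,0.4],
    [0,0,-30,0,0.6],
    [0,0,-60,0,0.75],
    [0,0,-60,-89.5,0.75],
    [0,0,-60,-89.5,0.75],
    [0,0,-60,-89.5,0.75],
    [0,0,-60,-89.5,0.75],
    [0,0,-60,-89.5,0.75],
    [0,0,-60,-89.5,0.75],
    [0,0,-60,-89.5,0.75],
    [0,0,-60,-89.5,0.75],
    [0,0,-60,-89.5,0.75],
    [0,0,-60,-89.5,0.75],
    [0,0,-60,-89.5,0.75],
    [0,0,-60,-89.5,0.75],
    [0,0,-60,-89.5,0.75],
    [0,0,-60,-89.5,0.75],
    [0,0,-60,-89.5,0.75],
  ],
)

```text
time: 27.87
tool_pos: [0.6218, -0.099, 0.0738]
ee_rot: [[-0.953, 0.304, -0.0], [0.304, 0.953, 0.0], [0.0, 0.0, -1.0]]
wrist_force: [-0.1, 0.4, -0.4]
gripper_width: 0.0748
grip_force: 0.0
```

Emit:
arm_command(
  plan=[
    [0,0,30,0,0.75],
    [0,0,50,0,0.75],
    [0,0,60,0,0.75],
    [0,0,64,0,0.75],
    [0,0,64,0,0.75],
    [0,0,64,0,0.4],
    [0,0,64,0,0.2],
    [0,0,64,0,0],
    [0,0,64,0,0],
    [0,0,64,0,0],
    [0,0,64,0,0],
    [0,0,64,0,0],
  ],
)

```text
time: 28.87
tool_pos: [0.6232, -0.0995, 0.0117]
ee_rot: [[-0.953, 0.302, 0.003], [0.302, 0.953, -0.001], [-0.003, -0.0, -1.0]]
wrist_force: [-0.5, -0.2, 6.6]
gripper_width: 0.0584
grip_force: 66.6
```

```bash
cat > go.py <<'E'
import sys
from h import *
def go(tx,ty,yaw):  # target xy, tool-x yaw deg
    st=read_state(); R=np.array(st["ee_rot"]); t=np.array(st["tool_pos"]); d=np.array([tx,ty,t[2]])-t
    y=np.degrees(np.arctan2(R[1,0],R[0,0])); w=(yaw-y+180)%360-180
    print("tool",t.round(4),"yaw",y.round(2),"w",round(st["gripper_width"],4),"F",np.round(st["wrist_force"],1),"t",round(st["time"],1),"| shift",(R.T@d*1000).round(1),"turn",(-w).round(1))
if __name__=="__main__": go(*map(float,sys.argv[1:4]))
E
python3 go.py .5548 .2304 251.3
```

```text
tool [ 0.6232 -0.0995  0.0117] yaw 162.44 w 0.0584 F [-0.5 -0.2  6.6] t 28.9 | shift [164.8 293.9  -0.5] turn -88.9
```

Emit:
arm_command(
  plan=[
    [0,0,-40,0,0],
    [0,0,-80,0,0],
    [0,0,-120,0,0],
    [0,0,-150,0,0],
    [165,294,-150,-89,0],
    [165,294,-150,-89,0],
    [165,294,-150,-89,0],
    [165,294,-150,-89,0],
    [165,294,-150,-89,0],
    [165,294,-150,-89,0],
    [165,294,-150,-89,0],
    [165,294,-150,-89,0],
    [165,294,-150,-89,0],
    [165,294,-150,-89,0],
    [165,294,-150,-89,0],
    [165,294,-150,-89,0],
    [165,294,-150,-89,0],
    [165,294,-150,-89,0],
    [165,294,-150,-89,0],
    [165,294,-150,-89,0],
  ],
)

```text
time: 30.53
tool_pos: [0.5532, 0.2309, 0.16]
ee_rot: [[-0.32, -0.947, -0.0], [-0.947, 0.32, -0.0], [0.0, 0.0, -1.0]]
wrist_force: [0.5, -0.3, -1.0]
gripper_width: 0.0584
grip_force: 65.9
```

```bash
python3 go.py .5548 .2304 251.3; python3 - <<'E'
from h import *
s=snapshot("wrist");cv2.imwrite("pics/w13.png",s["frame"]); np.savez("pics/w13.npz",**s)
# contact strips of the bays
g=s["frame"];hsv=cv2.cvtColor(g,cv2.COLOR_BGR2HSV);m=((hsv[...,0]>10)&(hsv[...,0]<28)&(hsv[...,1]>140)&(g.max(2)>100)).astype(np.uint8)
n,l,st,c=cv2.connectedComponentsWithStats(m)
for i in range(1,n):
    if 10<st[i][4]<600: print(st[i].tolist(),c[i].round(1),onz(s,*c[i],.012)[:2].round(4))
E
python3 go.py .5548 .2304 251.3
```

```text
tool [0.5532 0.2309 0.16  ] yaw -108.67 w 0.0584 F [ 0.5 -0.3 -1. ] t 30.5 | shift [-0.1 -1.7 -0. ] turn 0.0
[0, 133, 22, 40, 467] [  7.  155.1] [0.8419 0.0952]
[306, 142, 5, 22, 110] [308.  152.5] [0.5537 0.1899]
[329, 142, 6, 22, 118] [331.8 152.8] [0.5311 0.1978]
[306, 180, 5, 9, 43] [307.9 183.8] [0.5646 0.2204]
[329, 180, 6, 10, 51] [331.3 184.5] [0.5418 0.2289]
[338, 260, 17, 12, 189] [345.9 265.1] [0.5554 0.3241]
[338, 285, 16, 11, 175] [345.5 290. ] [0.5656 0.3555]
tool [0.5532 0.2309 0.16  ] yaw -108.65 w 0.0581 F [-0.1 -1.  -0.5] t 30.6 | shift [-0.1 -1.6 -0. ] turn 0.0
```

Emit:
arm_command(
  plan=[
    [-0.3,-1.6,35,0,0],
    [-0.3,-1.6,70,0,0],
    [-0.3,-1.6,95,0,0],
    [-0.3,-1.6,108,0,0],
    [-0.3,-1.6,116,0,0],
    [-0.3,-1.6,122,0,0],
    [-0.3,-1.6,127,0,0],
    [-0.3,-1.6,131,0,0],
    [-0.3,-1.6,134,0,0],
    [-0.3,-1.6,136,0,0],
    [-0.3,-1.6,136,0,0],
    [-0.3,-1.6,136,0,0],
  ],
)

```text
time: 31.58
tool_pos: [0.5553, 0.2308, 0.0245]
ee_rot: [[-0.318, -0.948, 0.001], [-0.948, 0.318, 0.0], [-0.0, -0.001, -1.0]]
wrist_force: [0.6, -0.2, -0.6]
gripper_width: 0.0583
grip_force: 65.9
```

Emit:
arm_command(
  plan=[
    [0,0,0.7,0,0],
    [0,0,0.7,0,0],
    [0,0,0.7,0,0.5],
    [0,0,0.7,0,0.6],
    [0,0,0.7,0,0.6],
    [0,0,0.7,0,0.6],
    [0,0,-20,0,0.6],
    [0,0,-60,0,0.6],
    [0,0,-100,0,0.6],
    [0,0,-140,0,0.6],
    [0,0,-180,0,0.6],
    [0,0,-180,0,0.6],
    [0,0,-180,0,0.6],
  ],
)

```text
time: 32.67
tool_pos: [0.557, 0.2312, 0.2079]
ee_rot: [[-0.318, -0.948, 0.007], [-0.948, 0.318, 0.001], [-0.004, -0.006, -1.0]]
wrist_force: [0.3, 0.5, -1.2]
gripper_width: 0.0686
grip_force: 0.0
```

```bash
python3 - <<'E'
from h import *
s=snapshot("wrist");cv2.imwrite("pics/w14.png",s["frame"]); np.savez("pics/w14.npz",**s)
g=s["frame"];hsv=cv2.cvtColor(g,cv2.COLOR_BGR2HSV);m=((hsv[...,0]>10)&(hsv[...,0]<28)&(hsv[...,1]>140)&(g.max(2)>100)).astype(np.uint8)
n,l,st,c=cv2.connectedComponentsWithStats(m)
for i in range(1,n):
    if 10<st[i][4]<600: print(st[i].tolist(),c[i].round(1),onz(s,*c[i],.012)[:2].round(4),onz(s,*c[i],.042)[:2].round(4))
E
python3 go.py .47 -.16 180
```

```text
[312, 100, 5, 20, 100] [314.  109.5] [0.541 0.153] [0.5402 0.1533]
[333, 100, 6, 20, 97] [335.5 109.4] [0.5181 0.1606] [0.5193 0.1602]
[312, 136, 5, 17, 82] [314.  143.7] [0.5533 0.1887] [0.5513 0.1859]
[333, 136, 5, 17, 79] [334.9 143.7] [0.5303 0.1963] [0.5304 0.1928]
[340, 173, 7, 6, 41] [342.9 175.6] [0.5326 0.2353] [0.5325 0.2284]
[339, 186, 7, 5, 35] [342. 188.] [0.5383 0.2497] [0.5377 0.2415]
tool [0.5554 0.2309 0.2051] yaw -108.55 w 0.0684 F [ 0.1 -0.3 -0.5] t 32.7 | shift [397.7 -43.4  -0.4] turn 71.5
```

Emit:
arm_command(
  plan=[
    [398,-43,-95,71.5,0.4],
    [398,-43,-95,71.5,0.4],
    [398,-43,-95,71.5,0.4],
    [398,-43,-95,71.5,0.4],
    [398,-43,-95,71.5,0.4],
    [398,-43,-95,71.5,0.4],
    [398,-43,-95,71.5,0.4],
    [398,-43,-95,71.5,0.4],
    [398,-43,-95,71.5,0.4],
    [398,-43,-95,71.5,0.4],
    [398,-43,-95,71.5,0.4],
    [398,-43,-95,71.5,0.4],
    [398,-43,-95,71.5,0.4],
    [398,-43,-95,71.5,0.4],
  ],
)

```text
time: 33.88
tool_pos: [0.4687, -0.1589, 0.2975]
ee_rot: [[-1.0, -0.001, -0.002], [-0.001, 1.0, 0.002], [0.002, 0.002, -1.0]]
wrist_force: [0.5, 0.1, 0.3]
gripper_width: 0.0599
grip_force: 0.0
```

```bash
python3 - <<'E'
from packs import *
from go import go
s=snapshot("wrist")
for p in packs(s): print(*p)
go(.5085,-.137,108.5)
E
```

```text
[ 0.2837 -0.3762] 0.031 0.055 174.4 [154.  24.]
[ 0.4363 -0.1369] 0.031 0.058 73.2 [336. 144.]
[ 0.4327 -0.3518] 0.032 0.068 88.0 [188. 141.]
[ 0.5082 -0.137 ] 0.035 0.058 109.0 [335. 192.]
[0.608  0.3502] 0.025 0.054 18.6 [631. 250.]
[ 0.6178 -0.4445] 0.03 0.057 43.0 [148. 256.]
tool [ 0.4689 -0.1587  0.2978] yaw -179.9 w 0.0601 F [ 0.2  0.2 -0.6] t 33.9 | shift [-39.6  21.7  -0. ] turn 71.6
```

Emit:
arm_command(
  plan=[
    [-39.5,21.7,80,71.6,0.05],
    [-39.5,21.7,160,71.6,0.05],
    [-39.5,21.7,200,71.6,0.05],
    [-39.5,21.7,200,71.6,0.05],
    [-39.5,21.7,200,71.6,0.05],
    [-39.5,21.7,200,71.6,0.05],
    [-39.5,21.7,200,71.6,0.05],
    [-39.5,21.7,200,71.6,0.05],
    [-39.5,21.7,200,71.6,0.05],
    [-39.5,21.7,200,71.6,0.05],
    [-39.5,21.7,200,71.6,0.05],
    [-39.5,21.7,200,71.6,0.05],
    [-39.5,21.7,235,71.6,0.05],
    [-39.5,21.7,262,71.6,0.05],
    [-39.5,21.7,278,71.6,0.05],
    [-39.5,21.7,285,71.6,0.05],
    [-39.5,21.7,285,71.6,0.05],
    [-39.5,21.7,285,71.6,0.05],
  ],
)

```text
time: 35.43
tool_pos: [0.5089, -0.1384, 0.0144]
ee_rot: [[-0.317, 0.948, 0.0], [0.948, 0.317, -0.0], [-0.0, 0.0, -1.0]]
wrist_force: [0.8, 0.3, 0.8]
gripper_width: 0.0451
grip_force: 0.0
```

Emit:
arm_command(
  plan=[
    [0,0,0,0,-0.1],
    [0,0,0,0,-0.3],
    [0,0,0,0,-0.5],
    [0,0,0,0,-0.5],
    [0,0,0,0,-0.5],
    [0,0,0,0,-0.5],
    [0,0,0,0,-0.2],
    [0,0,0,0,0.05],
    [0,0,0,0,0.05],
  ],
)

```text
time: 36.18
tool_pos: [0.5088, -0.1387, 0.0144]
ee_rot: [[-0.315, 0.949, 0.001], [0.949, 0.315, -0.0], [-0.0, 0.0, -1.0]]
wrist_force: [-0.1, 1.3, 0.2]
gripper_width: 0.0446
grip_force: 0.0
```

```bash
python3 go.py .5082 -.137 198.5
```

```text
tool [ 0.5088 -0.1387  0.0144] yaw 108.35 w 0.0446 F [-0.1  1.3  0.2] t 36.2 | shift [ 1.8  0.  -0. ] turn -90.1
```

Now lift, turn 90° and grip along the long side.

Emit:
arm_command(
  plan=[
    [0,0,-30,0,0.4],
    [0,0,-60,0,0.75],
    [0,0,-60,-90,0.75],
    [0,0,-60,-90,0.75],
    [0,0,-60,-90,0.75],
    [0,0,-60,-90,0.75],
    [0,0,-60,-90,0.75],
    [0,0,-60,-90,0.75],
    [0,0,-60,-90,0.75],
    [0,0,-60,-90,0.75],
    [0,0,-60,-90,0.75],
    [0,0,-60,-90,0.75],
    [0,0,-60,-90,0.75],
    [0,0,-60,-90,0.75],
    [0,0,-60,-90,0.75],
    [0,0,-60,-90,0.75],
    [0,0,-60,-90,0.75],
  ],
)

```text
time: 37.6
tool_pos: [0.5085, -0.1386, 0.074]
ee_rot: [[-0.95, -0.312, -0.0], [-0.312, 0.95, 0.0], [0.0, 0.0, -1.0]]
wrist_force: [0.1, -0.2, -0.1]
gripper_width: 0.0745
grip_force: 0.0
```

Emit:
arm_command(
  plan=[
    [0,0,30,0,0.75],
    [0,0,50,0,0.75],
    [0,0,60,0,0.75],
    [0,0,63,0,0.75],
    [0,0,63,0,0.75],
    [0,0,63,0,0.4],
    [0,0,63,0,0.2],
    [0,0,63,0,0],
    [0,0,63,0,0],
    [0,0,63,0,0],
    [0,0,63,0,0],
    [0,0,63,0,0],
  ],
)

```text
time: 38.6
tool_pos: [0.5098, -0.1392, 0.0125]
ee_rot: [[-0.949, -0.315, 0.002], [-0.315, 0.949, -0.001], [-0.002, -0.002, -1.0]]
wrist_force: [-0.2, -0.1, 6.6]
gripper_width: 0.058
grip_force: 65.7
```

```bash
python3 go.py .5423 .1937 251.4
```

```text
tool [ 0.5098 -0.1392  0.0125] yaw -161.67 w 0.058 F [-0.2 -0.1  6.6] t 38.6 | shift [-1.356e+02  3.058e+02 -3.000e-01] turn -53.1
```

Emit:
arm_command(
  plan=[
    [0,0,-40,0,0],
    [0,0,-80,0,0],
    [0,0,-120,0,0],
    [0,0,-150,0,0],
    [-135.6,305.8,-150,-53.1,0],
    [-135.6,305.8,-150,-53.1,0],
    [-135.6,305.8,-150,-53.1,0],
    [-135.6,305.8,-150,-53.1,0],
    [-135.6,305.8,-150,-53.1,0],
    [-135.6,305.8,-150,-53.1,0],
    [-135.6,305.8,-150,-53.1,0],
    [-135.6,305.8,-150,-53.1,0],
    [-135.6,305.8,-150,-53.1,0],
    [-135.6,305.8,-150,-53.1,0],
    [-135.6,305.8,-150,-53.1,0],
    [-135.6,305.8,-150,-53.1,0],
  ],
)

```text
time: 39.93
tool_pos: [0.5408, 0.1933, 0.1609]
ee_rot: [[-0.32, -0.948, -0.001], [-0.948, 0.32, -0.001], [0.001, 0.0, -1.0]]
wrist_force: [-0.2, -0.2, -0.8]
gripper_width: 0.0584
grip_force: 65.7
```

```bash
python3 go.py .5423 .1937 251.4
```

```text
tool [0.5408 0.1933 0.1609] yaw -108.63 w 0.0584 F [-0.2 -0.2 -0.8] t 39.9 | shift [-0.9 -1.2 -0. ] turn -0.0
```

Emit:
arm_command(
  plan=[
    [-0.9,-1.2,35,0,0],
    [-0.9,-1.2,70,0,0],
    [-0.9,-1.2,95,0,0],
    [-0.9,-1.2,108,0,0],
    [-0.9,-1.2,116,0,0],
    [-0.9,-1.2,122,0,0],
    [-0.9,-1.2,127,0,0],
    [-0.9,-1.2,131,0,0],
    [-0.9,-1.2,134,0,0],
    [-0.9,-1.2,136,0,0],
    [-0.9,-1.2,137,0,0],
    [-0.9,-1.2,137,0,0],
  ],
)

```text
time: 40.93
tool_pos: [0.5429, 0.1949, 0.0246]
ee_rot: [[-0.318, -0.948, 0.001], [-0.948, 0.318, 0.0], [-0.0, -0.001, -1.0]]
wrist_force: [-0.9, 0.0, -2.1]
gripper_width: 0.0582
grip_force: 65.7
```

Emit:
arm_command(
  plan=[
    [0,0,0.5,0,0],
    [0,0,0.5,0,0],
    [0,0,0.5,0,0.5],
    [0,0,0.5,0,0.6],
    [0,0,0.5,0,0.6],
    [0,0,0.5,0,0.6],
    [0,0,-20,0,0.6],
    [0,0,-60,0,0.6],
    [0,0,-100,0,0.6],
    [0,0,-140,0,0.6],
    [0,0,-180,0,0.6],
    [0,0,-180,0,0.6],
    [0,0,-180,0,0.6],
  ],
)

```text
time: 42.02
tool_pos: [0.5445, 0.1951, 0.2076]
ee_rot: [[-0.318, -0.948, 0.007], [-0.948, 0.318, 0.001], [-0.003, -0.006, -1.0]]
wrist_force: [-0.9, -0.8, -1.0]
gripper_width: 0.0684
grip_force: 0.0
```

```bash
cat > or.py <<'E'
from h import *
from go import go
s=snapshot("wrist");np.savez("pics/or.npz",**s)
g=s["frame"];hsv=cv2.cvtColor(g,cv2.COLOR_BGR2HSV);m=((hsv[...,0]>10)&(hsv[...,0]<28)&(hsv[...,1]>140)&(g.max(2)>100)).astype(np.uint8)
n,l,st,c=cv2.connectedComponentsWithStats(m)
for i in range(1,n):
    if 10<st[i][4]<600: print(st[i].tolist(),c[i].round(1),onz(s,*c[i],.012)[:2].round(4),onz(s,*c[i],.042)[:2].round(4))
go(.47,-.16,180)
E
python3 or.py
```

```text
[312, 135, 5, 20, 97] [314.  144.4] [0.541  0.1533] [0.5391 0.1504]
[333, 135, 5, 20, 91] [334.8 144. ] [0.5179 0.1605] [0.518 0.157]
[331, 176, 8, 6, 42] [334.6 178.3] [0.5306 0.1991] [0.5296 0.1921]
[331, 188, 8, 6, 44] [334.5 190.5] [0.5354 0.2136] [0.5339 0.2054]
[339, 207, 7, 5, 33] [341.8 209. ] [0.534  0.2392] [0.5327 0.2287]
[338, 218, 7, 5, 34] [341.1 220.1] [0.5392 0.253 ] [0.5374 0.2413]
tool [0.5429 0.1949 0.205 ] yaw -108.55 w 0.0683 F [ 0.3 -0.  -1. ] t 42.1 | shift [ 3.596e+02 -4.380e+01 -3.000e-01] turn 71.4
```

Emit:
arm_command(
  plan=[
    [360,-44,-95,71.4,0.4],
    [360,-44,-95,71.4,0.4],
    [360,-44,-95,71.4,0.4],
    [360,-44,-95,71.4,0.4],
    [360,-44,-95,71.4,0.4],
    [360,-44,-95,71.4,0.4],
    [360,-44,-95,71.4,0.4],
    [360,-44,-95,71.4,0.4],
    [360,-44,-95,71.4,0.4],
    [360,-44,-95,71.4,0.4],
    [360,-44,-95,71.4,0.4],
    [360,-44,-95,71.4,0.4],
    [360,-44,-95,71.4,0.4],
    [360,-44,-95,71.4,0.4],
  ],
)

```text
time: 43.23
tool_pos: [0.4695, -0.159, 0.2979]
ee_rot: [[-1.0, -0.005, -0.002], [-0.005, 1.0, 0.001], [0.002, 0.001, -1.0]]
wrist_force: [0.2, -0.6, 0.0]
gripper_width: 0.06
grip_force: 0.0
```

```bash
python3 - <<'E'
from packs import *
from go import go
s=snapshot("wrist")
for p in packs(s): print(*p)
go(.4363,-.1369,73)
E
```

```text
[ 0.2842 -0.3764] 0.031 0.053 173.8 [154.  23.]
[ 0.4327 -0.3522] 0.032 0.068 88.6 [188. 140.]
[ 0.4362 -0.1366] 0.032 0.058 73.6 [337. 143.]
[0.6069 0.3506] 0.025 0.054 18.8 [631. 250.]
[ 0.6171 -0.445 ] 0.03 0.057 46.1 [147. 254.]
tool [ 0.4696 -0.1591  0.2982] yaw -179.72 w 0.0594 F [-0.3 -1.5 -0.5] t 43.3 | shift [33.2 22.3  0.1] turn 107.3
```

Emit:
arm_command(
  plan=[
    [33,22,80,107,0.3],
    [33,22,160,107,0.3],
    [33,22,200,107,0.3],
    [33,22,200,107,0.3],
    [33,22,200,107,0.3],
    [33,22,200,107,0.3],
    [33,22,200,107,0.3],
    [33,22,200,107,0.3],
    [33,22,200,107,0.3],
    [33,22,200,107,0.3],
    [33,22,200,107,0.3],
    [33,22,200,107,0.3],
    [33,22,200,107,0.3],
    [33,22,200,107,0.3],
    [33,22,200,107,0.3],
    [33,22,200,107,0.3],
    [33,22,235,107,0.3],
    [33,22,262,107,0.3],
    [33,22,278,107,0.3],
    [33,22,285,107,0.3],
  ],
)

```text
time: 44.95
tool_pos: [0.4349, -0.1367, 0.0116]
ee_rot: [[0.286, 0.958, -0.004], [0.958, -0.286, 0.002], [0.001, -0.004, -1.0]]
wrist_force: [0.0, 0.7, 0.5]
gripper_width: 0.0554
grip_force: 0.0
```

Emit:
arm_command(
  plan=[
    [0,0,0,0,0.3],
    [0,0,0,0,0.3],
    [0,0,0,0,0],
    [0,0,0,0,-0.3],
    [0,0,0,0,-0.5],
    [0,0,0,0,-0.5],
    [0,0,0,0,-0.5],
    [0,0,0,0,-0.5],
    [0,0,0,0,-0.2],
    [0,0,0,0,0.3],
    [0,0,0,0,0.3],
  ],
)

```text
time: 45.87
tool_pos: [0.4367, -0.1386, 0.0143]
ee_rot: [[0.291, 0.957, 0.0], [0.957, -0.291, -0.0], [-0.0, 0.0, -1.0]]
wrist_force: [-0.5, 0.8, -0.1]
gripper_width: 0.0551
grip_force: 0.0
```

Emit:
arm_command(
  plan=[
    [0,0,-30,0,0.4],
    [0,0,-60,0,0.75],
    [0,0,-60,-90,0.75],
    [0,0,-60,-90,0.75],
    [0,0,-60,-90,0.75],
    [0,0,-60,-90,0.75],
    [0,0,-60,-90,0.75],
    [0,0,-60,-90,0.75],
    [0,0,-60,-90,0.75],
    [0,0,-60,-90,0.75],
    [0,0,-60,-90,0.75],
    [0,0,-60,-90,0.75],
    [0,0,-60,-90,0.75],
    [0,0,-60,-90,0.75],
    [0,0,-60,-90,0.75],
    [0,0,-60,-90,0.75],
    [0,0,-60,-90,0.75],
  ],
)

```text
time: 47.28
tool_pos: [0.4365, -0.1385, 0.074]
ee_rot: [[-0.956, 0.294, -0.0], [0.294, 0.956, 0.0], [0.0, 0.0, -1.0]]
wrist_force: [-0.1, 0.8, -0.0]
gripper_width: 0.0744
grip_force: 0.0
```

Emit:
arm_command(
  plan=[
    [0,0,30,0,0.75],
    [0,0,50,0,0.75],
    [0,0,60,0,0.75],
    [0,0,63,0,0.75],
    [0,0,63,0,0.75],
    [0,0,63,0,0.4],
    [0,0,63,0,0.2],
    [0,0,63,0,0],
    [0,0,63,0,0],
    [0,0,63,0,0],
    [0,0,63,0,0],
    [0,0,63,0,0],
  ],
)

```text
time: 48.28
tool_pos: [0.4378, -0.1392, 0.0124]
ee_rot: [[-0.956, 0.292, 0.002], [0.292, 0.956, -0.001], [-0.003, -0.001, -1.0]]
wrist_force: [-0.8, 0.5, 6.9]
gripper_width: 0.0587
grip_force: 65.3
```

```bash
python3 go.py .5297 .1568 251.4
```

```text
tool [ 0.4378 -0.1392  0.0124] yaw 163.03 w 0.0587 F [-0.8  0.5  6.9] t 48.3 | shift [-1.500e+00  3.099e+02 -2.000e-01] turn -88.4
```

Emit:
arm_command(
  plan=[
    [0,0,-40,0,0],
    [0,0,-80,0,0],
    [0,0,-120,0,0],
    [0,0,-150,0,0],
    [-1.5,310,-150,-88.4,0],
    [-1.5,310,-150,-88.4,0],
    [-1.5,310,-150,-88.4,0],
    [-1.5,310,-150,-88.4,0],
    [-1.5,310,-150,-88.4,0],
    [-1.5,310,-150,-88.4,0],
    [-1.5,310,-150,-88.4,0],
    [-1.5,310,-150,-88.4,0],
    [-1.5,310,-150,-88.4,0],
    [-1.5,310,-150,-88.4,0],
    [-1.5,310,-150,-88.4,0],
    [-1.5,310,-150,-88.4,0],
    [-1.5,310,-150,-88.4,0],
    [-1.5,310,-150,-88.4,0],
    [-1.5,310,-150,-88.4,0],
    [-1.5,310,-150,-88.4,0],
  ],
)

```text
time: 49.95
tool_pos: [0.5283, 0.1575, 0.1611]
ee_rot: [[-0.32, -0.947, -0.0], [-0.947, 0.32, -0.0], [0.0, 0.0, -1.0]]
wrist_force: [-0.9, 0.3, -1.1]
gripper_width: 0.0585
grip_force: 65.5
```

```bash
python3 go.py .5297 .1568 251.4
```

```text
tool [0.5283 0.1575 0.1611] yaw -108.65 w 0.0585 F [-0.9  0.3 -1.1] t 50.0 | shift [ 0.3 -1.5 -0. ] turn -0.1
```

Emit:
arm_command(
  plan=[
    [0.8,-1.5,35,0,0],
    [0.8,-1.5,70,0,0],
    [0.8,-1.5,95,0,0],
    [0.8,-1.5,108,0,0],
    [0.8,-1.5,116,0,0],
    [0.8,-1.5,122,0,0],
    [0.8,-1.5,127,0,0],
    [0.8,-1.5,131,0,0],
    [0.8,-1.5,134,0,0],
    [0.8,-1.5,136,0,0],
    [0.8,-1.5,137,0,0],
    [0.8,-1.5,137,0,0],
  ],
)

```text
time: 50.95
tool_pos: [0.53, 0.1564, 0.0245]
ee_rot: [[-0.318, -0.948, 0.001], [-0.948, 0.318, 0.0], [-0.0, -0.001, -1.0]]
wrist_force: [0.2, -0.2, -0.5]
gripper_width: 0.0585
grip_force: 65.6
```

Emit:
arm_command(
  plan=[
    [0,0,0.5,0,0],
    [0,0,0.5,0,0],
    [0,0,0.5,0,0.5],
    [0,0,0.5,0,0.6],
    [0,0,0.5,0,0.6],
    [0,0,0.5,0,0.6],
    [0,0,-20,0,0.6],
    [0,0,-60,0,0.6],
    [0,0,-100,0,0.6],
    [0,0,-140,0,0.6],
    [0,0,-180,0,0.6],
    [-110,0,-236,0,0.6],
    [-110,0,-236,0,0.6],
    [-110,0,-236,0,0.6],
    [-110,0,-236,0,0.6],
    [-110,0,-236,0,0.6],
    [-110,0,-236,0,0.6],
  ],
)

```text
time: 52.37
tool_pos: [0.564, 0.2604, 0.2591]
ee_rot: [[-0.318, -0.948, -0.002], [-0.948, 0.318, -0.001], [0.001, 0.001, -1.0]]
wrist_force: [0.1, 0.0, -1.6]
gripper_width: 0.0684
grip_force: 0.0
```

```bash
python3 or.py; python3 - <<'E'
from h import *
s=dict(np.load("pics/or.npz")); cv2.imwrite("pics/c15.png",cv2.resize(s["frame"][40:300,160:480],(736,598),interpolation=cv2.INTER_CUBIC))
E
```

```text
[328, 74, 7, 6, 42] [331.   76.5] [0.5145 0.1508] [0.5164 0.1535]
[328, 87, 7, 6, 40] [330.8  89.5] [0.5193 0.1651] [0.5209 0.1667]
[328, 111, 6, 6, 35] [330.4 113.4] [0.5287 0.1924] [0.5296 0.192 ]
[328, 124, 6, 5, 29] [330.4 125.9] [0.5336 0.2073] [0.5341 0.2057]
[334, 142, 7, 5, 33] [337.  143.9] [0.5324 0.2322] [0.533  0.2287]
[334, 153, 7, 5, 31] [336.8 154.9] [0.5371 0.2461] [0.5373 0.2415]
tool [0.5638 0.2598 0.2587] yaw -108.57 w 0.0683 F [ 0.2 -0.2 -0. ] t 52.4 | shift [427.9 -44.8   0.6] turn 71.4
```

View pics/c15.png

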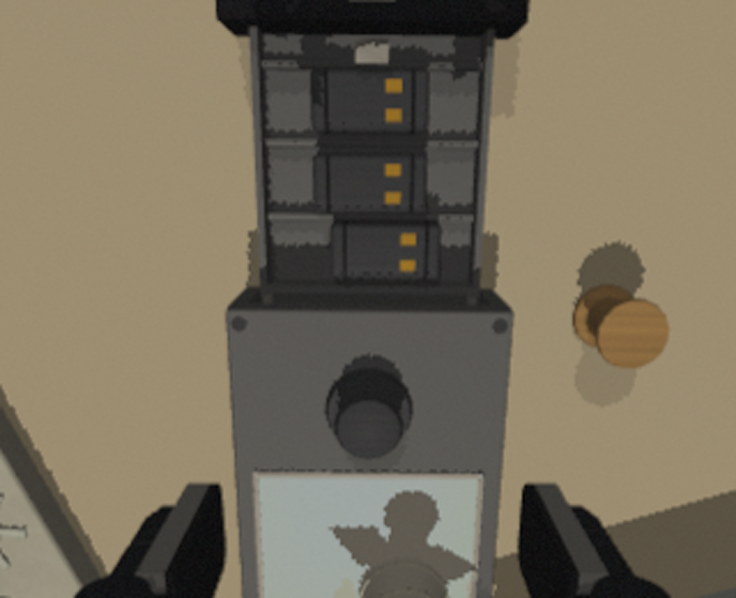

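All three packs lie flat, one in each bay. Next I'll push the drawer home with the closed fingers.

Emit:
arm_command(
  plan=[
    [80,0,0,0,-1],
    [80,0,0,0,-1],
    [160,0,0,0,-1],
    [160,0,0,0,-1],
    [241,0,0,0,-1],
    [241,0,0,0,-1],
    [241,0,0,0,-1],
    [241,0,40,0,-1],
    [241,0,80,0,-1],
    [241,0,120,0,-1],
    [241,0,160,0,-1],
    [241,0,195,0,-1],
    [241,0,220,0,-1],
    [241,0,234,0,-1],
    [241,0,234,0,-1],
    [241,0,234,0,-1],
  ],
)

```text
time: 53.75
tool_pos: [0.4864, 0.0318, 0.0251]
ee_rot: [[-0.319, -0.948, -0.003], [-0.948, 0.319, 0.001], [0.001, 0.003, -1.0]]
wrist_force: [-0.5, 0.0, 0.1]
gripper_width: 0.0005
grip_force: 0.0
```

```bash
python3 - <<'E'
from go import *
X=np.array([np.cos(np.radians(71.3)),np.sin(np.radians(71.3))])
lip0=np.array([.5568,.2350])-.02*X; go(*(lip0-.011*X),251.4)
E
```

```text
tool [0.4864 0.0318 0.0251] yaw -108.62 w 0.0005 F [-0.5  0.   0.1] t 53.8 | shift [-1.84e+02 -1.80e+00 -1.00e-01] turn -0.0
```

Emit:
arm_command(
  plan=[
    [-15,0,0,0,-1],
    [-30,0,0,0,-1],
    [-40,0,0,0,-1],
    [-46,0,0,0,-1],
    [-52,0,0,0,-1],
    [-59,-0.5,0,0,-1],
    [-66,-0.5,0,0,-1],
    [-73,-0.5,0,0,-1],
    [-80,-0.5,0,0,-1],
    [-87,-0.5,0,0,-1],
    [-94,-1,0,0,-1],
    [-101,-1,0,0,-1],
    [-108,-1,0,0,-1],
    [-115,-1,0,0,-1],
    [-122,-1,0,0,-1],
    [-129,-1.5,0,0,-1],
    [-136,-1.5,0,0,-1],
    [-143,-1.5,0,0,-1],
    [-150,-1.5,0,0,-1],
    [-156,-1.5,0,0,-1],
  ],
)

```text
time: 55.42
tool_pos: [0.5391, 0.1803, 0.026]
ee_rot: [[-0.318, -0.948, -0.0], [-0.948, 0.318, 0.0], [0.0, 0.0, -1.0]]
wrist_force: [0.3, -3.0, 1.4]
gripper_width: -0.0001
grip_force: 1.3
```

Emit:
arm_command(
  plan=[
    [-4,0,0,0,-1],
    [-8,0,0,0,-1],
    [-12,0,0,0,-1],
    [-15,0,0,0,-1],
    [-18,0,0,0,-1],
    [-21,0,0,0,-1],
    [-23,0,0,0,-1],
    [-23,0,0,0,-1],
  ],
)

```text
time: 56.08
tool_pos: [0.5464, 0.2016, 0.0259]
ee_rot: [[-0.318, -0.948, 0.0], [-0.948, 0.318, 0.0], [-0.0, -0.0, -1.0]]
wrist_force: [1.0, -3.3, -1.6]
gripper_width: 0.0001
grip_force: 1.2
```

Emit:
arm_command(
  plan=[
    [-1.5,0,0,0,-1],
    [-3,0,0,0,-1],
    [-4.5,0,0,0,-1],
    [-4.5,0,0,0,-1],
  ],
)

```text
time: 56.42
tool_pos: [0.5476, 0.2054, 0.026]
ee_rot: [[-0.318, -0.948, -0.0], [-0.948, 0.318, -0.001], [0.001, 0.0, -1.0]]
wrist_force: [0.0, -5.4, 0.9]
gripper_width: 0.0002
grip_force: 2.8
```

Emit:
arm_command(
  plan=[
    [-1,0,0,0,-1],
    [-2,0,0,0,-1],
    [-2,0,0,0,-1],
  ],
)

```text
time: 56.67
tool_pos: [0.5477, 0.2054, 0.026]
ee_rot: [[-0.318, -0.948, -0.002], [-0.948, 0.318, -0.004], [0.004, 0.001, -1.0]]
wrist_force: [-2.7, -13.8, 4.0]
gripper_width: -0.0
grip_force: 7.3
```

Emit:
arm_command(
  plan=[
    [-1,0,0,0,-1],
    [-2,0,0,0,-1],
    [-2,0,0,0,-1],
  ],
)

```text
time: 56.92
tool_pos: [0.5476, 0.2054, 0.026]
ee_rot: [[-0.318, -0.948, -0.005], [-0.948, 0.318, -0.007], [0.008, 0.002, -1.0]]
wrist_force: [-7.2, -21.4, 7.6]
gripper_width: -0.0
grip_force: 11.7
```

Emit:
arm_command(
  plan=[
    [10,0,0,0,-1],
    [40,0,0,0,-1],
    [60,0,-40,0,-1],
    [60,0,-80,0,-1],
    [60,0,-120,0,-1],
    [0,0,-160,0,-1],
    [0,0,-230,0,-1],
    [0,0,-230,0,-1],
    [0,0,-230,0,-1],
    [0,0,-230,0,-1],
    [0,0,-230,0,-1],
  ],
)

```text
time: 57.83
tool_pos: [0.5489, 0.2101, 0.2561]
ee_rot: [[-0.317, -0.948, 0.001], [-0.948, 0.317, 0.001], [-0.001, -0.0, -1.0]]
wrist_force: [-0.4, 0.3, -1.0]
gripper_width: 0.0005
grip_force: 0.0
```

```bash
python3 - <<'E'
from go import *
s=snapshot("wrist"); np.savez("pics/w16.npz",**s); g=cv2.cvtColor(s["frame"],cv2.COLOR_BGR2GRAY)
c=proj(s,[.5568,.2350,.048]); print("exp",c)
u,v=np.round(c).astype(int); m=np.zeros_like(g); m[v-16:v+16,u-16:u+16]=g[v-16:v+16,u-16:u+16]>70
n,l,st,cc=cv2.connectedComponentsWithStats(m); print([(st[i].tolist(),onz(s,st[i][0]+st[i][2]/2-.5,st[i][1]+st[i][3]/2-.5,.048).round(4)) for i in range(1,n) if st[i][4]>15])
p=proj(s,[.58,.3045,.097]); print("plunger px",p)
x,y=np.round(p).astype(int); f=s["frame"]
cv2.imwrite("pics/c16.png",cv2.resize(f[60:310,190:450],(624,600),interpolation=cv2.INTER_CUBIC))
go(.5813,.3042,251.4)
E
```

```text
exp [321.90788632 196.96990701]
[([313, 188, 19, 18, 127], array([0.5565, 0.2344, 0.048 ])), ([318, 191, 9, 6, 38], array([0.5552, 0.2307, 0.048 ]))]
plunger px [321.99723844 267.83889797]
tool [0.5481 0.2096 0.2545] yaw -108.53 w -0.0001 F [-0.3 -0.5 -1.2] t 57.9 | shift [-100.3   -1.4   -0. ] turn 0.1
```

View pics/c16.png

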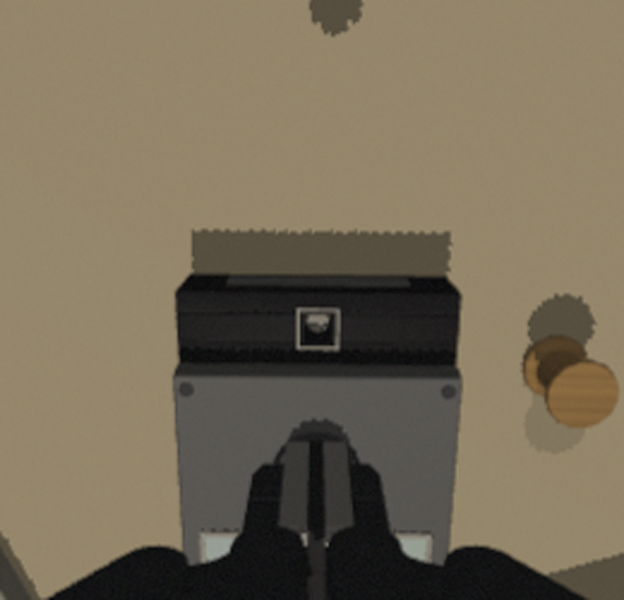

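The drawer is shut: the well rim is at crop (318,328), within 1 mm of its first place, and the button is up. Now I'll press the plunger.

Emit:
arm_command(
  plan=[
    [-50,-0.5,0,0,-1],
    [-101,-0.6,0,0,-1],
    [-101,-0.6,0,0,-1],
    [-101,-0.6,0,0,-1],
    [-101,-0.6,40,0,-1],
    [-101,-0.6,80,0,-1],
    [-101,-0.6,115,0,-1],
    [-101,-0.6,135,0,-1],
    [-101,-0.6,146,0,-1],
    [-101,-0.6,150,0,-1],
    [-101,-0.6,154,0,-1],
    [-101,-0.6,157,0,-1],
    [-101,-0.6,160,0,-1],
    [-101,-0.6,163,0,-1],
    [-101,-0.6,166,0,-1],
    [-101,-0.6,166,0,-1],
  ],
)

```text
time: 59.22
tool_pos: [0.5828, 0.3053, 0.0912]
ee_rot: [[-0.318, -0.948, 0.003], [-0.948, 0.318, 0.001], [-0.002, -0.002, -1.0]]
wrist_force: [1.1, 0.0, 4.8]
gripper_width: -0.0002
grip_force: 2.5
```

Emit:
arm_command(
  plan=[
    [0,0,1,0,-1],
    [0,0,2,0,-1],
    [0,0,3,0,-1],
    [0,0,4,0,-1],
    [0,0,4,0,-1],
  ],
)

```text
time: 59.63
tool_pos: [0.5829, 0.3053, 0.0876]
ee_rot: [[-0.318, -0.948, 0.003], [-0.948, 0.318, 0.001], [-0.002, -0.002, -1.0]]
wrist_force: [-0.5, -1.1, 5.4]
gripper_width: -0.0
grip_force: 3.4
```

Emit:
arm_command(
  plan=[
    [0,0,1,0,-1],
    [0,0,2,0,-1],
    [0,0,3,0,-1],
    [0,0,4,0,-1],
    [0,0,4,0,-1],
    [0,0,4,0,-1],
  ],
)

```text
time: 60.13
tool_pos: [0.583, 0.3053, 0.0846]
ee_rot: [[-0.318, -0.948, 0.003], [-0.948, 0.318, 0.001], [-0.002, -0.003, -1.0]]
wrist_force: [-0.7, -2.0, 10.7]
gripper_width: -0.0005
grip_force: 5.5
```

Emit:
arm_command(
  plan=[
    [0,0,1,0,-1],
    [0,0,2,0,-1],
    [0,0,2,0,-1],
    [0,0,2,0,-1],
  ],
)

```text
time: 60.47
tool_pos: [0.5832, 0.3054, 0.0844]
ee_rot: [[-0.318, -0.948, 0.003], [-0.948, 0.318, 0.001], [-0.002, -0.003, -1.0]]
wrist_force: [-6.8, -3.6, 20.8]
gripper_width: 0.0003
grip_force: 10.6
```

Emit:
arm_command(
  plan=[
    [0,0,-5,0,-1],
    [0,0,-12,0,-1],
    [0,0,-20,0,-1],
    [0,0,-50,0,-1],
    [0,0,-90,0,-1],
    [0,0,-130,0,-1],
    [0,0,-170,0,-1],
    [100,0,-230,0,-1],
    [200,0,-230,0,-1],
    [200,0,-230,0,-1],
    [200,0,-230,0,-1],
    [200,0,-230,0,-1],
    [200,0,-230,0,-1],
    [200,0,-230,0,-1],
    [200,0,-230,0,-1],
  ],
)

```text
time: 61.72
tool_pos: [0.5179, 0.1155, 0.31]
ee_rot: [[-0.319, -0.948, -0.0], [-0.948, 0.319, 0.001], [-0.001, 0.0, -1.0]]
wrist_force: [0.0, -0.4, 0.5]
gripper_width: 0.0003
grip_force: 0.0
```

```bash
python3 - <<'E'
from go import *
a=cv2.imread("pics/scene0.png").astype(int); s=snapshot("scene"); b=s["frame"].astype(int)
d=(np.abs(a-b).max(2)>45).astype(np.uint8); n,l,st,c=cv2.connectedComponentsWithStats(d)
print([(st[i].tolist(),c[i].round().tolist()) for i in range(1,n) if st[i][4]>25])
s=snapshot("wrist"); print("well px",proj(s,[.5568,.2350,.048])); g=cv2.cvtColor(s["frame"],cv2.COLOR_BGR2GRAY)
u,v=np.round(proj(s,[.5568,.2350,.048])).astype(int); m=np.zeros_like(g); m[v-14:v+14,u-14:u+14]=g[v-14:v+14,u-14:u+14]>70
x,y,w,h=cv2.boundingRect(m); print(onz(s,x+w/2-.5,y+h/2-.5,.048),w,h); go(.5,.1,251.4)
E
```

```text
[([327, 1, 79, 43, 516], [365.0, 23.0]), ([380, 0, 26, 21, 244], [394.0, 6.0]), ([209, 3, 30, 10, 127], [223.0, 7.0]), ([250, 14, 59, 45, 1198], [276.0, 35.0]), ([398, 27, 10, 8, 33], [403.0, 31.0]), ([370, 49, 34, 64, 905], [386.0, 85.0]), ([373, 56, 8, 11, 35], [376.0, 61.0]), ([205, 68, 13, 14, 113], [212.0, 75.0]), ([144, 81, 72, 56, 1786], [177.0, 105.0]), ([270, 80, 91, 33, 1037], [313.0, 95.0]), ([143, 138, 186, 93, 4400], [241.0, 182.0]), ([292, 202, 18, 14, 110], [300.0, 209.0]), ([306, 211, 19, 22, 252], [316.0, 222.0]), ([338, 226, 25, 20, 284], [351.0, 235.0]), ([236, 238, 24, 22, 294], [247.0, 249.0])]
well px [321.95378758 248.23422921]
[0.55362151 0.22572779 0.048     ] 15 2
tool [0.518  0.1164 0.3094] yaw -108.49 w 0.0001 F [-0.1 -0.8  0.3] t 61.8 | shift [21.3 11.8  0. ] turn 0.1
```

```bash
python3 -c "
from plant import job_done; print(job_done())"
```

```text
the job is handed in; nothing more can be done
None
```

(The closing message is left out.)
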